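# Clear up after a skin graft: seal samples, stow blade, clip rods

## Robot

A 6-joint arm with a two-finger parallel gripper is mounted at the origin on the work surface. World frame = base frame: x ahead of the robot, y to its left, z up, the work surface at z = 0. Lengths are in m, angles in rad, forces in N, time in s.
With the tool pointing down it reaches from about 0.35 to 1 m from the base axis. Payload 7.1 kg.
Tool frame: the origin (TCP) lies at the very end of the fingers, on their centre line; the grasp point (between the pads) lies 19 mm behind it; z points along the fingers, x is the direction in which the jaws open and shut, and the axes are right-handed (so a half turn about z gives the same grasp; the last joint's range is limited). The gripper opens to 85 mm and grips with 20 to 120 N. Pads are 22 mm wide; open, the fingers measure 114 mm over their backs; the gripper's body (76 mm by 85 mm) begins 54 mm behind the grasp point. The pads swing forward as they close: fully open they stand 13 mm farther back than shut.
Start: joints at [-1.313, 0.423, 1.63, -0, 1.089, -0.019], TCP at [0.171, -0.601, 0.231] pointing down, gripper open.
Joint ranges: [-3, 3], [-0.9, 2.11], [0.09, 2.58], [-1.31, 4.45], [0.11, 2.69], [-2.54, 2.54]. Speed limits (rad/s): [2.39, 2.39, 3.01, 3.14, 3.14, 3.14].

## Interface

Orientations are given as a unit quaternion [x, y, z, w].
In Python, from workcell import status, viewer, job gives the robot as it stands.
- The arm moves only by the shell command python3 -m handwheel 'ROWS' [FORCE]. ROWS is JSON, a list of rows, each an object with "slide": the shift along the tool's x, y, z in cm, a list of three; "angular": the turn, a rotation vector about the tool's x, y, z in degrees, a list of three; "claw": the finger opening in cm, from 0 to 8.54. In form: [{"slide": [tx, ty, tz], "angular": [rx, ry, rz], "claw": claw}, ...]. A call has 1 to 20 rows; each row shifts and turns the commanded pose from where the row before left it, along the tool's axes as they then stand; what a row does not reach is not made up. A row lasts 1/12 s, in which the tool goes at most 41.7 mm and 7.16 degrees, less where a joint would pass 70% of its speed; a pose out of reach is approached as far as the arm can. A call is refused whole if a number of a shift passes 4.17 or a number of a turn 7.16, either way. A call with a gripper value outside its range is refused whole. The fingers move at their own pace and stop on an object; FORCE is the grip in N (left out, the last holds). Time passes only in rows, so rows that do not move let the fingers close. It gives the time, the measured TCP pose, the force and the opening at its end, in the units of the state.
- status.observe(): the state, without advancing time (a new reading comes with each control period).
- viewer.grab_frame(name): name is "scene" or "top" or "wrist"; returns a dict with "image" (480x640x3 uint8, red, green, blue), "vertical_fov" (degrees; the focal length in pixels is half the picture's height over the tangent of half this angle, whatever the lens; pixels are square), "cx", "cy" (the principal point, pixels), "k1" (the pictures are not rectified: a ray, as slopes to the right and down, at radius r is drawn at 1 + k1 r^2 times it, then the intrinsics apply), "xyz" and "attitude" of the camera in the world; the wrist camera has in their place "mount" (4x4, takes a point from camera to tool coordinates, whose origin is the TCP and whose axes are the tool frame's). Camera axes: x right, y down, z forward; pixel columns grow to the right and rows downward; lengths in m; the calibration is good to about 2 mm. A picture is of the moment at which its call begins: read the wrist's pose just before it. There is no depth.
- job.close_job(): hands the job in, once; it reports no verdict.
The state is a dict: "time": time; "q": joint angles; "dq": joint speeds; "joint_torque": joint torques, N m; "tcp_pos": TCP position; "tcp_rot": TCP orientation; "ft_force": force on the tool from outside, world axes, zero at the start; "torque": the same for the moment, N m; "opening": opening from 0.0 (shut) to 1.0 (fully open).
Only numpy, scipy, OpenCV 4.12 (cv2) and the standard library are available. Lean on these libraries where they do the work, as an engineer would, in place of code of your own. Each camera call takes 0.05 s, during which the arm holds its last target. There are 200 camera calls.

## Task

Clear up after the skin graft. First seal the samples: press the raised cap of every tube in the rack fully home; then make the blade safe by laying it flat in the white block, grip rib upwards, with its notch over the locating pin; and last push every loose instrument rod down into a clip of the instrument rack, one rod to a clip, until it sits fully home and the sprung jaw has snapped shut over it. Let go of everything and leave the other things on the table where they are.

Things in the scene. Friction and masses are not known exactly. Their poses are not given: they have to be found in the camera images.
- cap1 (a joint): press-on cap of sample tube 1: how far it is pushed down, m: 0 fully proud, 0.012 fully home (a stop); starts at 0 to 0.005. A stiff press fit (about 5 N), stays where it is left. None if that tube is absent
- cap1_top (a point): centre of the flat top of cap 1, a white ribbed disc 33 mm across, 18 mm high, on a clear upright tube of the same width; fully home its top is 84 mm above the table, proud up to 96 mm. 3 or 4 tubes stand 39 mm apart in a row upright, with 1 mm play, in a fixed white four-pocket rack (160 x 44 x 46 mm high)
- cap2 (a joint): press-on cap of sample tube 2: how far it is pushed down, m: 0 fully proud, 0.012 fully home (a stop); starts at 0 to 0.005. A stiff press fit (about 5 N), stays where it is left. None if that tube is absent
- cap2_top (a point): centre of the flat top of cap 2, a white ribbed disc 33 mm across, 18 mm high, on a clear upright tube of the same width; fully home its top is 84 mm above the table, proud up to 96 mm. 3 or 4 tubes stand 39 mm apart in a row upright, with 1 mm play, in a fixed white four-pocket rack (160 x 44 x 46 mm high)
- cap3 (a joint): press-on cap of sample tube 3: how far it is pushed down, m: 0 fully proud, 0.012 fully home (a stop); starts at 0 to 0.005. A stiff press fit (about 5 N), stays where it is left. None if that tube is absent
- cap3_top (a point): centre of the flat top of cap 3, a white ribbed disc 33 mm across, 18 mm high, on a clear upright tube of the same width; fully home its top is 84 mm above the table, proud up to 96 mm. 3 or 4 tubes stand 39 mm apart in a row upright, with 1 mm play, in a fixed white four-pocket rack (160 x 44 x 46 mm high)
- cap4 (a joint): press-on cap of sample tube 4: how far it is pushed down, m: 0 fully proud, 0.012 fully home (a stop); starts at 0 to 0.005. A stiff press fit (about 5 N), stays where it is left. None if that tube is absent
- cap4_top (a point): centre of the flat top of cap 4, a white ribbed disc 33 mm across, 18 mm high, on a clear upright tube of the same width; fully home its top is 84 mm above the table, proud up to 96 mm. 3 or 4 tubes stand 39 mm apart in a row upright, with 1 mm play, in a fixed white four-pocket rack (160 x 44 x 46 mm high)
- blade_c (a point): loose graft-knife blade, starts flat on the table: steel plate 96 x 34 x 4 mm; grey grip rib on top, 40 long (x) x 12 wide, 4 to 20 mm above the underside, its middle 2 mm towards -x of this point. U notch 10 wide, 16 deep, open at the +x end, its middle 40 mm along x. This point: centre of the outline, 10 mm above the underside. x: along the blade to the notched end, z: out of the rib side. 50 g
- seat (a point): where blade_c lies, with the same axes, when the blade lies home in the white blade block (132 x 60 mm, bed 12 mm above the table, fixed). The block's low leaning side rails (tops 18 mm above the table, 40 mm apart at the bed) and end stop (at 51 mm towards -x, top 18 mm) leave the blade about 3 mm play each way
- pin (a point): the block's only locating pin, steel, 6 mm diameter, upright, from the bed to 13 mm above it with a tapered tip, 40 mm from seat along its x. This point: on its axis 2 mm above the bed
- rod1_c (a point): instrument rod 1, loose steel rod 130 mm long, shaft 10 mm diameter, with a square grip 14 x 14 mm and 44 mm long in the middle; all rods are alike; starts lying on the table on its grip. This point: its centre, 7 mm above the table at the start. x: along the rod (either end may lead, any roll). 60 g. None if absent (3 or 4 are there)
- rod2_c (a point): instrument rod 2, loose steel rod 130 mm long, shaft 10 mm diameter, with a square grip 14 x 14 mm and 44 mm long in the middle; all rods are alike; starts lying on the table on its grip. This point: its centre, 7 mm above the table at the start. x: along the rod (either end may lead, any roll). 60 g. None if absent (3 or 4 are there)
- rod3_c (a point): instrument rod 3, loose steel rod 130 mm long, shaft 10 mm diameter, with a square grip 14 x 14 mm and 44 mm long in the middle; all rods are alike; starts lying on the table on its grip. This point: its centre, 7 mm above the table at the start. x: along the rod (either end may lead, any roll). 60 g. None if absent (3 or 4 are there)
- rod4_c (a point): instrument rod 4, loose steel rod 130 mm long, shaft 10 mm diameter, with a square grip 14 x 14 mm and 44 mm long in the middle; all rods are alike; starts lying on the table on its grip. This point: its centre, 7 mm above the table at the start. x: along the rod (either end may lead, any roll). 60 g. None if absent (3 or 4 are there)
- clip1 (a point): where the rod's centre lies, seated in clip 1 of the fixed rack (steel base 130 x 190, four clips 50 mm apart); 30 mm above the table. x: along a seated rod, z: up. Two forks, 12 thick, at x = +-40 mm, tops 55 mm above the table, take the shafts; the grip hangs free between. Push straight down (5 to 15 N) through the 24 mm flared mouth: the sprung jaw on the +y side yields, then snaps shut over the shafts
- clip2 (a point): where the rod's centre lies, seated in clip 2 of the fixed rack (steel base 130 x 190, four clips 50 mm apart); 30 mm above the table. x: along a seated rod, z: up. Two forks, 12 thick, at x = +-40 mm, tops 55 mm above the table, take the shafts; the grip hangs free between. Push straight down (5 to 15 N) through the 24 mm flared mouth: the sprung jaw on the +y side yields, then snaps shut over the shafts
- clip3 (a point): where the rod's centre lies, seated in clip 3 of the fixed rack (steel base 130 x 190, four clips 50 mm apart); 30 mm above the table. x: along a seated rod, z: up. Two forks, 12 thick, at x = +-40 mm, tops 55 mm above the table, take the shafts; the grip hangs free between. Push straight down (5 to 15 N) through the 24 mm flared mouth: the sprung jaw on the +y side yields, then snaps shut over the shafts
- clip4 (a point): where the rod's centre lies, seated in clip 4 of the fixed rack (steel base 130 x 190, four clips 50 mm apart); 30 mm above the table. x: along a seated rod, z: up. Two forks, 12 thick, at x = +-40 mm, tops 55 mm above the table, take the shafts; the grip hangs free between. Push straight down (5 to 15 N) through the 24 mm flared mouth: the sprung jaw on the +y side yields, then snaps shut over the shafts
- jar: bystander: small amber glass jar, 36 mm across, 50 mm high; origin at the centre of its underside. Not to be moved
- tape: bystander: roll of paper tape, 60 mm across, 25 mm high; origin at the centre of its underside. Not to be moved
- gauze: bystander: flat paper pack, 80 x 80 x 22 mm; origin at the centre of its underside. Not to be moved
Mind the look-alikes: they are no part of the job. Leave any green, pink or yellow look-alike of the part that bears rod2_c alone.

How it is judged:
On the way, in this order (a step that is already met when the one before it is completed fails the run):
1. every cap present is pressed home (value of joint each of cap1, cap2, cap3, cap4 above 0.0105 m), for 0.2 s.
2. the blade lies flat in the block, notch over the pin (x of pin in the frame of blade_c between 0.032 and 0.048 m and y of pin in the frame of blade_c between -0.004 and 0.004 m and z of blade_c in the frame of seat between -0.003 and 0.0025 m and angle between the x axis of blade_c and the x axis of seat, either way round below 0.1 rad and angle between blade_c's own z axis and vertical below 0.06 rad), for 0.3 s.
3. every rod present sits in a clip with the jaw shut over it (((x of rod1_c in the frame of clip1 between -0.01 and 0.01 m and y of rod1_c in the frame of clip1 between -0.004 and 0.004 m and z of rod1_c in the frame of clip1 between -0.004 and 0.0025 m and angle between the x axis of rod1_c and the x axis of clip1, either way round below 0.08 rad) or (x of rod1_c in the frame of clip2 between -0.01 and 0.01 m and y of rod1_c in the frame of clip2 between -0.004 and 0.004 m and z of rod1_c in the frame of clip2 between -0.004 and 0.0025 m and angle between the x axis of rod1_c and the x axis of clip2, either way round below 0.08 rad) or (x of rod1_c in the frame of clip3 between -0.01 and 0.01 m and y of rod1_c in the frame of clip3 between -0.004 and 0.004 m and z of rod1_c in the frame of clip3 between -0.004 and 0.0025 m and angle between the x axis of rod1_c and the x axis of clip3, either way round below 0.08 rad) or (x of rod1_c in the frame of clip4 between -0.01 and 0.01 m and y of rod1_c in the frame of clip4 between -0.004 and 0.004 m and z of rod1_c in the frame of clip4 between -0.004 and 0.0025 m and angle between the x axis of rod1_c and the x axis of clip4, either way round below 0.08 rad)) and ((x of rod2_c in the frame of clip1 between -0.01 and 0.01 m and y of rod2_c in the frame of clip1 between -0.004 and 0.004 m and z of rod2_c in the frame of clip1 between -0.004 and 0.0025 m and angle between the x axis of rod2_c and the x axis of clip1, either way round below 0.08 rad) or (x of rod2_c in the frame of clip2 between -0.01 and 0.01 m and y of rod2_c in the frame of clip2 between -0.004 and 0.004 m and z of rod2_c in the frame of clip2 between -0.004 and 0.0025 m and angle between the x axis of rod2_c and the x axis of clip2, either way round below 0.08 rad) or (x of rod2_c in the frame of clip3 between -0.01 and 0.01 m and y of rod2_c in the frame of clip3 between -0.004 and 0.004 m and z of rod2_c in the frame of clip3 between -0.004 and 0.0025 m and angle between the x axis of rod2_c and the x axis of clip3, either way round below 0.08 rad) or (x of rod2_c in the frame of clip4 between -0.01 and 0.01 m and y of rod2_c in the frame of clip4 between -0.004 and 0.004 m and z of rod2_c in the frame of clip4 between -0.004 and 0.0025 m and angle between the x axis of rod2_c and the x axis of clip4, either way round below 0.08 rad)) and ((x of rod3_c in the frame of clip1 between -0.01 and 0.01 m and y of rod3_c in the frame of clip1 between -0.004 and 0.004 m and z of rod3_c in the frame of clip1 between -0.004 and 0.0025 m and angle between the x axis of rod3_c and the x axis of clip1, either way round below 0.08 rad) or (x of rod3_c in the frame of clip2 between -0.01 and 0.01 m and y of rod3_c in the frame of clip2 between -0.004 and 0.004 m and z of rod3_c in the frame of clip2 between -0.004 and 0.0025 m and angle between the x axis of rod3_c and the x axis of clip2, either way round below 0.08 rad) or (x of rod3_c in the frame of clip3 between -0.01 and 0.01 m and y of rod3_c in the frame of clip3 between -0.004 and 0.004 m and z of rod3_c in the frame of clip3 between -0.004 and 0.0025 m and angle between the x axis of rod3_c and the x axis of clip3, either way round below 0.08 rad) or (x of rod3_c in the frame of clip4 between -0.01 and 0.01 m and y of rod3_c in the frame of clip4 between -0.004 and 0.004 m and z of rod3_c in the frame of clip4 between -0.004 and 0.0025 m and angle between the x axis of rod3_c and the x axis of clip4, either way round below 0.08 rad)) and ((x of rod4_c in the frame of clip1 between -0.01 and 0.01 m and y of rod4_c in the frame of clip1 between -0.004 and 0.004 m and z of rod4_c in the frame of clip1 between -0.004 and 0.0025 m and angle between the x axis of rod4_c and the x axis of clip1, either way round below 0.08 rad) or (x of rod4_c in the frame of clip2 between -0.01 and 0.01 m and y of rod4_c in the frame of clip2 between -0.004 and 0.004 m and z of rod4_c in the frame of clip2 between -0.004 and 0.0025 m and angle between the x axis of rod4_c and the x axis of clip2, either way round below 0.08 rad) or (x of rod4_c in the frame of clip3 between -0.01 and 0.01 m and y of rod4_c in the frame of clip3 between -0.004 and 0.004 m and z of rod4_c in the frame of clip3 between -0.004 and 0.0025 m and angle between the x axis of rod4_c and the x axis of clip3, either way round below 0.08 rad) or (x of rod4_c in the frame of clip4 between -0.01 and 0.01 m and y of rod4_c in the frame of clip4 between -0.004 and 0.004 m and z of rod4_c in the frame of clip4 between -0.004 and 0.0025 m and angle between the x axis of rod4_c and the x axis of clip4, either way round below 0.08 rad))), for 0.3 s.
At the end, for the whole second after the job is handed in: Every cap within 1.5 mm of home; blade flat in the block, rib up (height within 3 mm, tilt 0.06 rad, turn 0.1 rad), pin within 8 mm lengthwise and 4 mm sideways of the notch middle; every rod in a clip past its jaw (10 mm lengthwise, 4 mm sideways, +2.5/-4 mm in height, 0.08 rad) (all of step 1 and all of step 2 and all of step 3); the robot touches nothing.
It fails at once if the jar is moved more than 4 cm (distance of jar from where it was at the start of the episode above 0.04 m).
It fails at once if the tape is moved more than 4 cm (distance of tape from where it was at the start of the episode above 0.04 m).
It fails at once if the gauze is moved more than 4 cm (distance of gauze from where it was at the start of the episode above 0.04 m).
Of tube1, tube2, tube3, tube4 only 3 to 4 are there at a start; the rules pass over those that are not, and their reading is None.
Of rod1, rod2, rod3, rod4 only 3 to 4 are there at a start; the rules pass over those that are not, and their reading is None.
At some moment in a run one of rod1, rod2, rod3, rod4, blade may be knocked a few centimetres aside while the robot is not near it.
Once in a run the grip may slacken for a moment while it holds something.
It also fails if it takes over 210 s, if anything falls off the work surface, if the arm or the gripper's body presses on something with over 40 N, if the wrist force passes 120 N, or if a joint passes its speed limit or range.

## Working session

There is one attempt and no reset: what is moved stays moved. The work goes in short steps, Python scripts to look and compute and a shell command to move; the robot and the scene stay as the last step left them, time stands still between calls to the robot, and variables do not carry over. Pictures are saved under pics/ and viewed, about 12 in all and at most 16, crops included, and the job is handed in when it is done.

```bash
mkdir -p pics; ls
cat > h.py <<'E'
import numpy as np, cv2
from scipy.spatial.transform import Rotation as R
from workcell import status, viewer, job
def grab(name,fn=None):
    s=status.observe(); f=viewer.grab_frame(name)
    h=f["image"].shape[0]; F=h/2/np.tan(np.radians(f["vertical_fov"])/2)
    if name=="wrist":
        M=np.array(f["mount"]); T=np.eye(4); T[:3,:3]=R.from_quat(s["tcp_rot"]).as_matrix(); T[:3,3]=s["tcp_pos"]; P=T@M
    else:
        P=np.eye(4); a=np.array(f["attitude"])
        P[:3,:3]=a if a.shape==(3,3) else R.from_quat(a).as_matrix(); P[:3,3]=f["xyz"]
    if fn: cv2.imwrite("pics/"+fn,f["image"][:,:,::-1])
    c=dict(F=F,cx=f["cx"],cy=f["cy"],k=f["k1"],P=P); np.save("pics/"+(fn or name)+".npy",c,allow_pickle=True)
    return f["image"],c
def load(fn): return np.load("pics/"+fn+".npy",allow_pickle=True).item()
def px2w(c,u,v,z):
    d=np.array([(u-c["cx"])/c["F"],(v-c["cy"])/c["F"]]); s=d.copy()
    for _ in range(30): s=d/(1+c["k"]*(s@s))
    r=c["P"][:3,:3]@np.array([s[0],s[1],1]); o=c["P"][:3,3]
    return o+r*(z-o[2])/r[2]
def w2px(c,p):
    q=c["P"][:3,:3].T@(np.array(p)-c["P"][:3,3]); s=q[:2]/q[2]; s=s*(1+c["k"]*(s@s))
    return s*c["F"]+[c["cx"],c["cy"]]
def togo(x,y,z,yaw):
    """slide cm (tool axes now) & turn deg to a down-pointing pose with jaw axis at yaw deg (mod 180)"""
    s=status.observe(); M=R.from_quat(s["tcp_rot"]).as_matrix()
    cur=np.degrees(np.arctan2(M[1,0],M[0,0])); dy=(yaw-cur+90)%180-90
    print("tool x yaw",cur.round(1),"tilt",np.degrees(np.arccos(-M[2,2])).round(2),"turn rz",(-dy).round(1),"q6",round(s["q"][5],2))
    d=np.array([x,y,z])-s["tcp_pos"]; print("slide cm",(M.T@d*100).round(2),"f",np.round(s["ft_force"],1),"open",s["opening"],"t",s["time"])
E
python3 - <<'E'
from h import *
s=status.observe();print(s)
for n in("top","scene","wrist"):
    i,c=grab(n,n+"0.png");print(n,c)
E
```

```text
pics
{'time': 0.0, 'q': array([-1.31300522e+00,  4.23860475e-01,  1.63069375e+00, -6.53736912e-06,
        1.08859014e+00, -1.90362111e-02]), 'dq': array([-0.00010381, -0.00268195, -0.00019423, -0.00050989, -0.00082877,
        0.00082979]), 'joint_torque': array([ 2.74215845e-04, -5.57381344e+01, -2.81746602e+01, -6.78996093e-05,
        7.31893204e-03,  5.08996024e-06]), 'tcp_pos': array([ 0.17067747, -0.60067502,  0.23053196]), 'tcp_rot': array([ 7.97905788e-01, -6.02781678e-01, -6.11833463e-04, -4.77095634e-04]), 'ft_force': array([-0.38108185,  0.23993749,  0.00100095]), 'torque': array([-0.00501587,  0.0147747 ,  0.00720521]), 'opening': 0.9978409344480255}
top {'F': np.float64(445.9070803549177), 'cx': 330.23482238925817, 'cy': 243.37999730426813, 'k': -0.012152073982026761, 'P': array([[ 0.01827982, -0.98098221,  0.19323497,  0.31150583],
       [-0.99962213, -0.02189971, -0.01661353, -0.01044042],
       [ 0.02052937, -0.19285825, -0.98101184,  1.06468312],
       [ 0.        ,  0.        ,  0.        ,  1.        ]])}
scene {'F': np.float64(515.0605434435612), 'cx': 316.86150687594363, 'cy': 236.7923544464207, 'k': -0.02480188298829861, 'P': array([[-0.5310633 ,  0.52239021, -0.66714334,  1.37641997],
       [ 0.84732377,  0.32390257, -0.42086762,  0.53353485],
       [-0.00376769, -0.78879376, -0.61464641,  0.92169593],
       [ 0.        ,  0.        ,  0.        ,  1.        ]])}
wrist {'F': np.float64(339.0831532944804), 'cx': 317.12765659391465, 'cy': 237.27120771239305, 'k': -0.05793670546769953, 'P': array([[ 0.27458252, -0.92770946, -0.25290234,  0.23385035],
       [-0.96156109, -0.26550834, -0.07003996, -0.58297606],
       [-0.00217095,  0.2624128 , -0.96495327,  0.37360373],
       [ 0.        ,  0.        ,  0.        ,  1.        ]])}
```

View pics/top0.png

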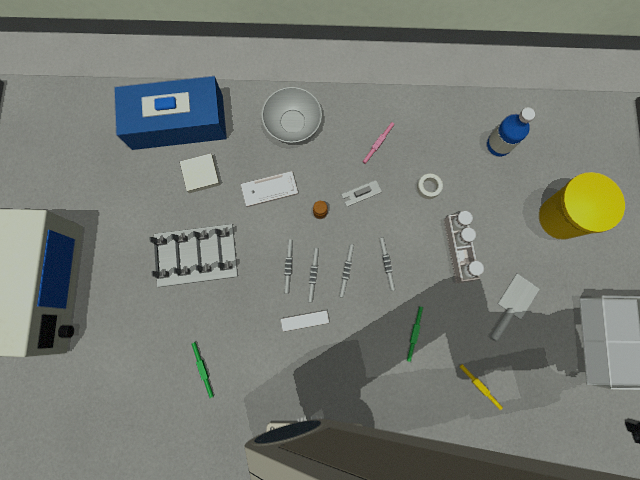

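View pics/scene0.png

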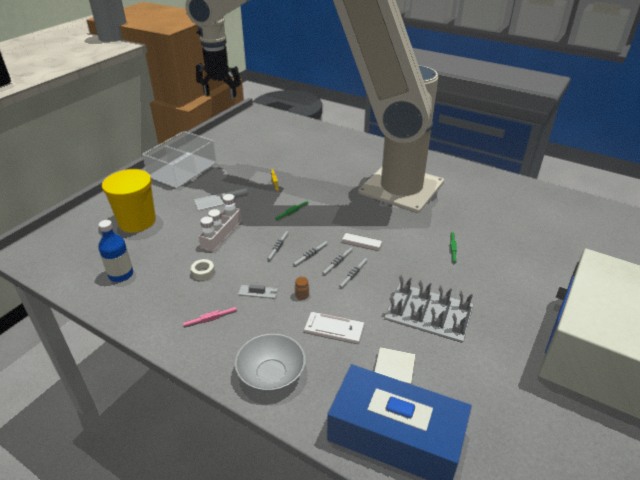

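Top view: the three tubes are at (465,218), (468,235) and (476,269), with one pocket empty. The blade with its notch is at (362,193), the white block with the pin at (269,188), and the clip rack at (195,255). Four steel rods lie at (289,266), (313,275), (347,270) and (387,263). The look-alikes are green (203,369) and (415,333), pink (378,143) and yellow (481,387), and I'll leave those alone. The bystanders are the jar (320,209), tape (430,185) and gauze (199,173).

Run:
```python
from h import *
c=load("top0.png")
for n,u,v,z in [("cap",465,217,.09),("cap",468,234,.09),("cap",476,268,.09),("blade",362,193,.01),("blade-",345,200,.004),("blade+",380,185,.004),("block",269,188,.012),("pin",253,190,.02),
 ("r1a",290,239,.007),("r1b",288,293,.007),("r2a",315,248,.007),("r2b",311,301,.007),("r3a",352,243,.007),("r3b",342,296,.007),("r4a",382,237,.007),("r4b",393,290,.007),
 ("rackcorner",157,286,.0),("rc",238,277,0),("rc",233,225,0),("rc",152,235,0),("jar",320,209,.04),("tape",430,185,.02),("gauze",199,173,.02)]:
    print(n,px2w(c,u,v,z).round(3)[:2])
i=cv2.imread("pics/top0.png");j=cv2.resize(i[165:310,145:400],None,fx=3.1,fy=3.1,interpolation=cv2.INTER_CUBIC);cv2.imwrite("pics/crop.png",j)
```

```text
cap [ 0.571 -0.332]
cap [ 0.532 -0.337]
cap [ 0.455 -0.352]
blade [ 0.648 -0.104]
blade- [ 0.631 -0.063]
blade+ [ 0.672 -0.15 ]
block [0.654 0.125]
pin [0.646 0.163]
r1a [0.528 0.069]
r1b [0.398 0.069]
r2a [0.508 0.008]
r2b [0.38  0.014]
r3a [ 0.522 -0.081]
r3b [ 0.394 -0.058]
r4a [ 0.538 -0.154]
r4b [ 0.41 -0.18]
rackcorner [0.409 0.381]
rc [0.434 0.19 ]
rc [0.562 0.21 ]
rc [0.532 0.405]
jar [ 0.596 -0.002]
tape [ 0.669 -0.271]
gauze [0.686 0.297]
```

View pics/crop.png

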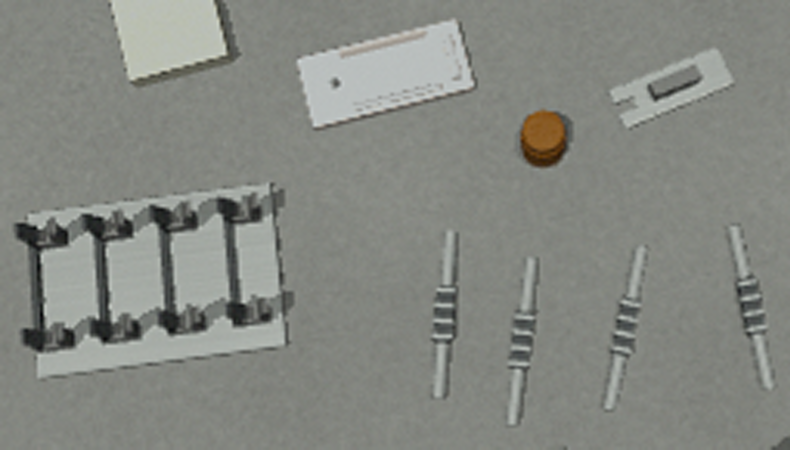

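The crop confirms the notch and the pin are both at the +y end, so the blade needs no flip. The caps come first.

Run:
```python
from h import *
togo(.455,-.352,.13,-74)
```

```text
tool x yaw -74.1 tilt 0.07 turn rz -0.1 q6 -0.02
slide cm [-16.15 -34.15  10.09] f [-0.   0.   0.1] open 0.9996602893021459 t 0.15
```

```bash
python3 -m handwheel '[{"slide":[-1.6,-3.4,0],"angular":[0,0,0],"claw":0},{"slide":[-1.6,-3.4,0],"angular":[0,0,0],"claw":0},{"slide":[-1.6,-3.4,0],"angular":[0,0,0],"claw":0},{"slide":[-1.6,-3.4,0],"angular":[0,0,0],"claw":0},{"slide":[-1.6,-3.4,0],"angular":[0,0,0],"claw":0},{"slide":[-1.6,-3.4,1],"angular":[0,0,0],"claw":0},{"slide":[-1.6,-3.4,2],"angular":[0,0,0],"claw":0},{"slide":[-1.6,-3.4,2],"angular":[0,0,0],"claw":0},{"slide":[-1.6,-3.4,1],"angular":[0,0,0],"claw":0},{"slide":[-1.6,-3.4,0],"angular":[0,0,0],"claw":0},{"slide":[0,0,0],"angular":[0,0,0],"claw":0},{"slide":[0,0,0],"angular":[0,0,0],"claw":0}]' 40
python3 - <<'E'
from h import *
grab("wrist","w1.png")
togo(.455,-.352,.13,-74)
E
```

```text
time: 1.15
tcp_pos: [0.4541, -0.3538, 0.1716]
tcp_rot: [0.799, -0.601, -0.0, 0.0]
ft_force: [0.1, 0.5, -0.5]
opening: 0.002
tool x yaw -74.0 tilt 0.04 turn rz -0.0 q6 0.61
slide cm [-0.22 -0.25  4.19] f [-0.3 -0.2 -0.8] open 0.0012887880691947195 t 1.2
```

View pics/w1.png

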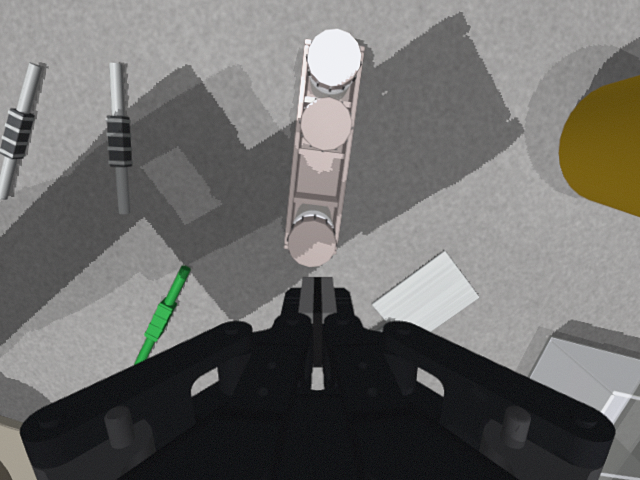

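The wrist view shows the cap tops at (313,243), (326,123) and (334,57), with the empty pocket between the first two.

Run:
```python
from h import *
c=load("w1.png")
for p in((313,244),(326,124),(334,57)): print(px2w(c,*p,.093).round(4))
p=px2w(c,313,244,.093); togo(p[0],p[1],.082,-74)
```

```text
[ 0.4538 -0.3508  0.093 ]
[ 0.5312 -0.3371  0.093 ]
[ 0.5698 -0.3307  0.093 ]
tool x yaw -74.0 tilt 0.04 turn rz -0.0 q6 0.61
slide cm [-0.36 -0.17  8.99] f [-0.3 -0.2 -0.8] open 0.0012887880691947195 t 1.2
```

```bash
python3 -m handwheel '[{"slide":[-0.3,-0.2,3],"angular":[0,0,0],"claw":0},{"slide":[0,0,3],"angular":[0,0,0],"claw":0},{"slide":[0,0,1],"angular":[0,0,0],"claw":0},{"slide":[0,0,0.5],"angular":[0,0,0],"claw":0},{"slide":[0,0,0.5],"angular":[0,0,0],"claw":0},{"slide":[0,0,0.4],"angular":[0,0,0],"claw":0},{"slide":[0,0,0.3],"angular":[0,0,0],"claw":0},{"slide":[0,0,0.1],"angular":[0,0,0],"claw":0},{"slide":[0,0,0],"angular":[0,0,0],"claw":0}]'
```

```text
time: 1.95
tcp_pos: [0.4544, -0.3526, 0.0851]
tcp_rot: [0.798, -0.603, 0.001, 0.0]
ft_force: [-0.7, -0.3, 4.4]
opening: 0.004
```

```bash
python3 -m handwheel '[{"slide":[0,0,0.15],"angular":[0,0,0],"claw":0},{"slide":[0,0,0.15],"angular":[0,0,0],"claw":0},{"slide":[0,0,0],"angular":[0,0,0],"claw":0}]'
```

```text
time: 2.2
tcp_pos: [0.4553, -0.3536, 0.0844]
tcp_rot: [0.798, -0.603, 0.002, 0.0]
ft_force: [-4.9, 1.3, 23.8]
opening: 0.002
```

```bash
python3 -m handwheel '[{"slide":[0,0,-3],"angular":[0,0,0],"claw":0},{"slide":[0.3,-2.6,0],"angular":[0,0,0],"claw":0},{"slide":[0.2,-2.6,0],"angular":[0,0,0],"claw":0},{"slide":[0.3,-2.6,0],"angular":[0,0,0],"claw":0},{"slide":[0,0,0],"angular":[0,0,0],"claw":0},{"slide":[0,0,1],"angular":[0,0,0],"claw":0},{"slide":[0,0,0.5],"angular":[0,0,0],"claw":0},{"slide":[0,0,0.5],"angular":[0,0,0],"claw":0},{"slide":[0,0,0.4],"angular":[0,0,0],"claw":0},{"slide":[0,0,0.3],"angular":[0,0,0],"claw":0},{"slide":[0,0,0.2],"angular":[0,0,0],"claw":0},{"slide":[0,0,0.1],"angular":[0,0,0],"claw":0},{"slide":[0,0,0],"angular":[0,0,0],"claw":0}]'
python3 -m handwheel '[{"slide":[0,0,-3],"angular":[0,0,0],"claw":0},{"slide":[0.2,-2,0],"angular":[0,0,0],"claw":0},{"slide":[0.2,-1.9,0],"angular":[0,0,0],"claw":0},{"slide":[0,0,0],"angular":[0,0,0],"claw":0},{"slide":[0,0,1],"angular":[0,0,0],"claw":0},{"slide":[0,0,0.5],"angular":[0,0,0],"claw":0},{"slide":[0,0,0.5],"angular":[0,0,0],"claw":0},{"slide":[0,0,0.4],"angular":[0,0,0],"claw":0},{"slide":[0,0,0.3],"angular":[0,0,0],"claw":0},{"slide":[0,0,0.2],"angular":[0,0,0],"claw":0},{"slide":[0,0,0.1],"angular":[0,0,0],"claw":0},{"slide":[0,0,0],"angular":[0,0,0],"claw":0}]'
```

```text
time: 3.28
tcp_pos: [0.5323, -0.3398, 0.0842]
tcp_rot: [0.798, -0.603, 0.002, -0.0]
ft_force: [-4.5, 2.8, 23.4]
opening: 0.002
time: 4.28
tcp_pos: [0.571, -0.3328, 0.0843]
tcp_rot: [0.798, -0.603, 0.002, -0.0]
ft_force: [-4.6, 1.2, 23.5]
opening: 0.0
```

All three caps are at the stop: z ≈ 84.3 mm with a firm 23 N reaction. Next I'll raise the arm and approach the blade.

```bash
python3 -m handwheel '[{"slide":[0,0,-4],"angular":[0,0,0],"claw":3},{"slide":[0,0,-4],"angular":[0,0,0],"claw":3},{"slide":[0,0,0],"angular":[0,0,0],"claw":3}]'
python3 - <<'E'
from h import *
togo(.650,-.106,.16,25)
togo(.650,-.106,.16,-74)
i,c=grab("wrist","w2.png")
E
```

```text
time: 4.53
tcp_pos: [0.5733, -0.334, 0.1685]
tcp_rot: [0.798, -0.603, 0.006, -0.001]
ft_force: [2.1, -0.7, 0.9]
opening: 0.35
tool x yaw -74.2 tilt 0.64 turn rz 80.8 q6 0.75
slide cm [-19.85 -13.59   0.79] f [ 2.1 -0.7  0.9] open 0.3495444548705828 t 4.5333
tool x yaw -74.2 tilt 0.64 turn rz -0.2 q6 0.75
slide cm [-19.85 -13.59   0.79] f [ 2.1 -0.7  0.9] open 0.3495444548705828 t 4.5333
```

```bash
python3 -m handwheel '[{"slide":[-3.3,-2.3,0],"angular":[0,0,0],"claw":5},{"slide":[-3.3,-2.3,0],"angular":[0,0,0],"claw":5},{"slide":[-3.3,-2.3,0],"angular":[0,0,0],"claw":5},{"slide":[-3.3,-2.3,0],"angular":[0,0,0],"claw":5},{"slide":[-3.3,-2.3,0],"angular":[0,0,0],"claw":5},{"slide":[-3.3,-2.1,0],"angular":[0,0,0],"claw":5},{"slide":[0,0,0],"angular":[0,0,-7.1],"claw":5},{"slide":[0,0,0],"angular":[0,0,-7.1],"claw":5},{"slide":[0,0,0],"angular":[0,0,-7.1],"claw":5},{"slide":[0,0,0],"angular":[0,0,-7.1],"claw":5},{"slide":[0,0,0],"angular":[0,0,-7.1],"claw":5},{"slide":[0,0,0],"angular":[0,0,-7.1],"claw":5},{"slide":[0,0,0],"angular":[0,0,-7.1],"claw":5},{"slide":[0,0,0],"angular":[0,0,-7.1],"claw":5},{"slide":[0,0,0],"angular":[0,0,-7.1],"claw":5},{"slide":[0,0,0],"angular":[0,0,-7.1],"claw":5},{"slide":[0,0,0],"angular":[0,0,-7.1],"claw":5},{"slide":[0,0,0],"angular":[0,0,-7.1],"claw":5},{"slide":[0,0,0],"angular":[0,0,-7.1],"claw":5},{"slide":[0,0,0],"angular":[0,0,-7.1],"claw":5}]'
python3 -m handwheel '[{"slide":[0,0,0],"angular":[0,0,0],"claw":5}]'
python3 - <<'E'
from h import *
i,c=grab("wrist","w3.png")
togo(.650,-.106,.16,25)
E
```

```text
time: 6.25
tcp_pos: [0.6456, -0.104, 0.1595]
tcp_rot: [0.975, 0.222, -0.001, -0.0]
ft_force: [0.0, 0.2, 0.6]
opening: 0.584
time: 6.33
tcp_pos: [0.6456, -0.104, 0.1596]
tcp_rot: [0.975, 0.221, -0.001, -0.0]
ft_force: [1.0, -0.7, 0.4]
opening: 0.587
tool x yaw 25.1 tilt 0.11 turn rz 0.1 q6 -0.62
slide cm [ 0.3   0.36 -0.02] f [ 1.2  0.2 -0.3] open 0.5858646341994803 t 6.3833
```

View pics/w3.png

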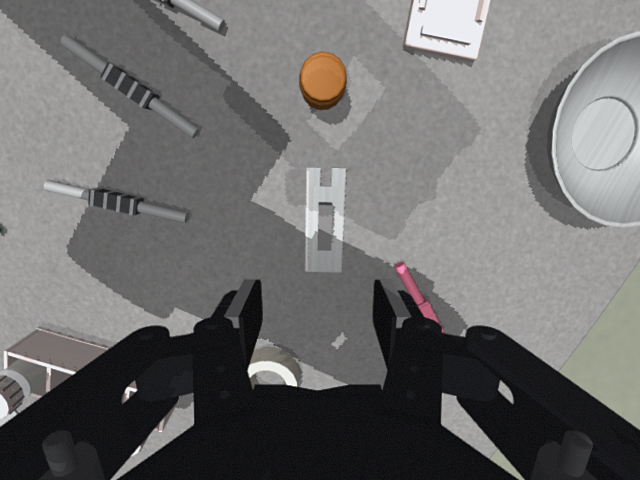

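The blade's corners are at (307,168), (345,168), (305,271) and (342,272). The notch is at the top (+y) and the rib spans (318–332, 202–249).

Run:
```python
from h import *
c=load("w3.png")
P=[px2w(c,*p,.004) for p in((307,168),(345,168),(342,272),(305,271))]
for p in P: print(p.round(4))
m=sum(P)/4; d=P[0]+P[1]-P[2]-P[3]; print("mid",m.round(4),"yaw",np.degrees(np.arctan2(d[1],d[0])), np.linalg.norm(d)/2, np.linalg.norm(P[0]-P[1]))
print("rib",px2w(c,325,226,.02))
d/=np.linalg.norm(d); g=m-.002*d
togo(g[0],g[1],.006,np.degrees(np.arctan2(d[1],d[0]))-90)
```

```text
[ 0.6163 -0.0649  0.004 ]
[ 0.646  -0.0507  0.004 ]
[ 0.6867 -0.1376  0.004 ]
[ 0.6549 -0.1517  0.004 ]
mid [ 0.651  -0.1012  0.004 ] yaw 114.55598902642843 0.09548713259670422 0.032936299693945924
rib [ 0.6509627  -0.10140169  0.02      ]
tool x yaw 25.1 tilt 0.11 turn rz 0.6 q6 -0.62
slide cm [ 0.61  0.19 15.38] f [ 1.2  0.2 -0.3] open 0.5858646341994803 t 6.3833
```

```bash
python3 -m handwheel '[{"slide":[0.3,0.1,3.5],"angular":[0,0,0.6],"claw":4},{"slide":[0.3,0.1,3.5],"angular":[0,0,0],"claw":3},{"slide":[0,0,3.5],"angular":[0,0,0],"claw":3},{"slide":[0,0,2.5],"angular":[0,0,0],"claw":3},{"slide":[0,0,1.5],"angular":[0,0,0],"claw":3},{"slide":[0,0,0.8],"angular":[0,0,0],"claw":3},{"slide":[0,0,0],"angular":[0,0,0],"claw":3},{"slide":[0,0,0],"angular":[0,0,0],"claw":3}]' 50
python3 - <<'E'
from h import *
togo(.6518,-.1030,.0065,24.6)
E
```

```text
time: 7.05
tcp_pos: [0.6535, -0.1033, 0.0088]
tcp_rot: [0.977, 0.213, 0.0, 0.0]
ft_force: [0.2, -0.7, 0.2]
opening: 0.353
tool x yaw 24.6 tilt 0.05 turn rz -0.0 q6 -0.6
slide cm [-0.14 -0.1   0.23] f [ 0.2 -0.7  0.2] open 0.3526780502714705 t 7.05
```

```bash
python3 -m handwheel '[{"slide":[-0.1,-0.1,0.2],"angular":[0,0,0],"claw":2.4},{"slide":[0,0,0],"angular":[0,0,0],"claw":0.5},{"slide":[0,0,0],"angular":[0,0,0],"claw":0.5},{"slide":[0,0,0],"angular":[0,0,0],"claw":0.5},{"slide":[0,0,0],"angular":[0,0,0],"claw":0.5},{"slide":[0,0,0],"angular":[0,0,0],"claw":0.5}]' 60
python3 -m handwheel '[{"slide":[0,0,-1],"angular":[0,0,0],"claw":0.5},{"slide":[0,0,-3],"angular":[0,0,0],"claw":0.5},{"slide":[0,0,-4],"angular":[0,0,0],"claw":0.5},{"slide":[0,0,-4],"angular":[0,0,0],"claw":0.5},{"slide":[0,0,-2],"angular":[0,0,0],"claw":0.5},{"slide":[0,0,0],"angular":[0,0,0],"claw":0.5},{"slide":[0,0,0],"angular":[0,0,0],"claw":0.5}]' 60
python3 - <<'E'
from h import *
togo(.654,.125,.15,12)
E
```

```text
time: 7.55
tcp_pos: [0.6526, -0.1028, 0.0079]
tcp_rot: [0.977, 0.213, 0.001, 0.0]
ft_force: [-1.7, 0.9, 6.9]
opening: 0.122
time: 8.13
tcp_pos: [0.6525, -0.1029, 0.1486]
tcp_rot: [0.977, 0.214, 0.002, 0.001]
ft_force: [0.3, -0.2, -1.4]
opening: 0.116
tool x yaw 24.7 tilt 0.22 turn rz 12.7 q6 -0.6
slide cm [  9.65 -20.65  -0.16] f [ 0.3 -0.2 -1.4] open 0.11606248151789868 t 8.1333
```

```bash
python3 -m handwheel '[{"slide":[1.6,-3.5,0],"angular":[0,0,0],"claw":0.5},{"slide":[1.6,-3.5,0],"angular":[0,0,0],"claw":0.5},{"slide":[1.6,-3.5,0],"angular":[0,0,0],"claw":0.5},{"slide":[1.6,-3.5,0],"angular":[0,0,0],"claw":0.5},{"slide":[0,0,0],"angular":[0,0,6.4],"claw":0.5},{"slide":[0,0,0],"angular":[0,0,6.3],"claw":0.5},{"slide":[0,0,0],"angular":[0,0,0],"claw":0.5},{"slide":[0,0,0],"angular":[0,0,0],"claw":0.5}]'
python3 - <<'E'
from h import *
i,c=grab("wrist","w4.png")
togo(.654,.125,.15,12)
E
```

```text
time: 8.8
tcp_pos: [0.6503, 0.0513, 0.1447]
tcp_rot: [0.994, 0.106, -0.001, -0.0]
ft_force: [-0.5, 0.6, -0.3]
opening: 0.119
tool x yaw 12.1 tilt 0.12 turn rz 0.1 q6 -0.15
slide cm [ 1.9  -7.16 -0.5 ] f [ 0.4  0.7 -1. ] open 0.11817732483301371 t 8.85
```

View pics/w4.png

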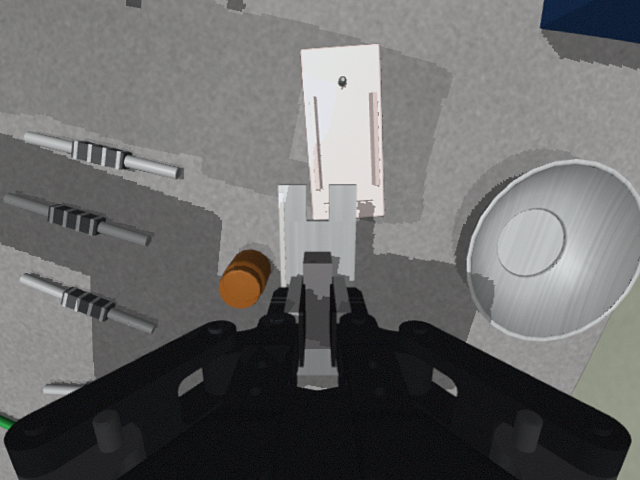

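The block's corners are at (302,50), (379,44), (383,214) and (314,219), with the pin at (343,80). The held blade's notched end runs along (278,185) to (356,183), and the notch mouth is at (304–330,184).

Run:
```python
from h import *
c=load("w4.png")
P=[px2w(c,*p,.012) for p in((302,50),(379,44),(383,214),(314,219))]
for p in P: print(p.round(4))
m=sum(P)/4; d=P[0]+P[1]-P[2]-P[3]; print("block mid",m.round(4),"yaw",np.degrees(np.arctan2(d[1],d[0])), np.linalg.norm(d)/2, np.linalg.norm(P[0]-P[1]),np.linalg.norm(P[2]-P[3]))
for a,b in((0,3),(1,2),(1,0),(2,3)):
    e=P[a]-P[b]; print(np.degrees(np.arctan2(e[1],e[0])),np.linalg.norm(e))
print("pin tip",px2w(c,343,79,.024),"base",px2w(c,343,85,.012))
zt=.1447-.0039
for p in((278,185),(304,184),(330,183),(356,183)): print(px2w(c,*p,zt).round(4))
i=cv2.imread("pics/w4.png");cv2.imwrite("pics/crop2.png",cv2.resize(i[30:300,260:410],None,fx=2.2*1.8/1.8,fy=2.2,interpolation=cv2.INTER_CUBIC))
```

```text
[0.6095 0.1817 0.012 ]
[0.6645 0.1981 0.012 ]
[0.7002 0.074  0.012 ]
[0.6452 0.0577 0.012 ]
block mid [0.6549 0.1279 0.012 ] yaw 106.06423699735592 0.129118251967978 0.057429871559688116 0.057348153775395795
106.08220463092557 0.12907474801917018
106.04628146918003 0.1291617686059044
16.612118278695327 0.057429871559688116
16.525954495660255 0.057348153775395795
pin tip [0.64358855 0.16600128 0.024     ] base [0.64491492 0.1640924  0.012     ]
[0.6225 0.0963 0.1408]
[0.6334 0.0991 0.1408]
[0.6443 0.1019 0.1408]
[0.6552 0.1043 0.1408]
```

View pics/crop2.png

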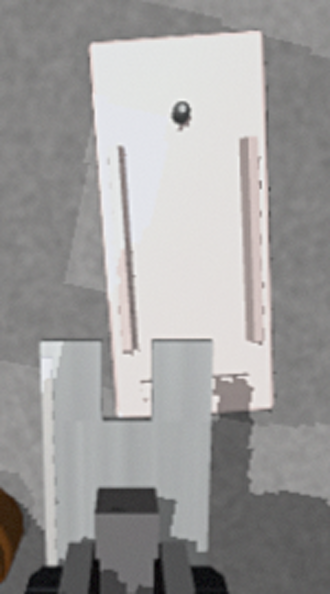

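Block yaw is 106.1°, the pin is on its axis at (0.644,0.165), and the blade sits in the hand as expected. Next I'll move to a hover over the seat.

Run:
```python
from h import *
togo(.6555,.1247,.055,15.7)
```

```text
tool x yaw 12.1 tilt 0.12 turn rz -3.6 q6 -0.15
slide cm [ 2.06 -7.1   9.  ] f [ 0.4  0.7 -1. ] open 0.11817732483301371 t 8.85
```

```bash
python3 -m handwheel '[{"slide":[1,-3.5,1],"angular":[0,0,0],"claw":0.5},{"slide":[1,-3.5,2],"angular":[0,0,0],"claw":0.5},{"slide":[0,0,3],"angular":[0,0,-3.6],"claw":0.5},{"slide":[0,0,2],"angular":[0,0,0],"claw":0.5},{"slide":[0,0,1],"angular":[0,0,0],"claw":0.5},{"slide":[0,0,0],"angular":[0,0,0],"claw":0.5},{"slide":[0,0,0],"angular":[0,0,0],"claw":0.5}]'
python3 - <<'E'
from h import *
togo(.6555,.1247,.055,15.7)
i,c=grab("wrist","w5.png")
cv2.imwrite("pics/crop3.png",cv2.resize(i[60:330,220:430,::-1],None,fx=2.2,fy=2.2,interpolation=cv2.INTER_CUBIC))
E
```

```text
time: 9.43
tcp_pos: [0.6563, 0.1231, 0.056]
tcp_rot: [0.991, 0.135, -0.0, 0.0]
ft_force: [0.3, -0.1, 0.4]
opening: 0.119
tool x yaw 15.5 tilt 0.05 turn rz -0.2 q6 -0.1
slide cm [-0.04 -0.18  0.1 ] f [ 0.3 -0.1  0.4] open 0.11919321700805346 t 9.4333
```

View pics/crop3.png

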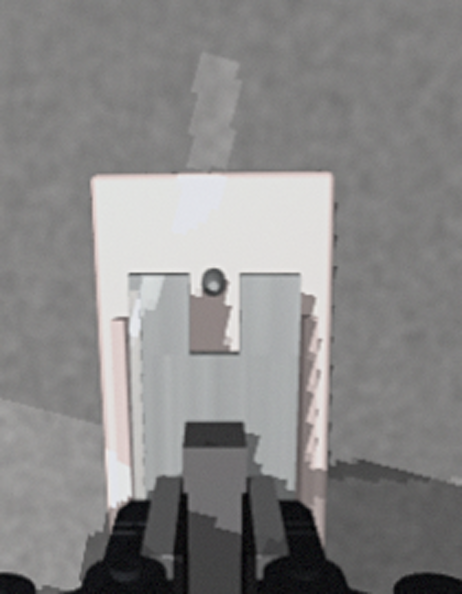

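The pin tip is at crop (213,281), inside the notch, whose mouth spans 190–240. The outlines of the blade and block are parallel.

Run:
```python
from h import *
c=load("w5.png"); f=lambda x,y:(220+x/2.2,60+y/2.2)
pin=px2w(c,*f(213,281),.024); zt=.052
L,Rr=px2w(c,*f(128,272),zt),px2w(c,*f(300,273),zt); n=(px2w(c,*f(190,272),zt)+px2w(c,*f(240,272),zt))/2
e=Rr-L; print("blade yaw",np.degrees(np.arctan2(e[1],e[0]))+90,np.linalg.norm(e))
A,B=px2w(c,*f(93,176),.012),px2w(c,*f(332,173),.012); e2=B-A; print("block yaw",np.degrees(np.arctan2(e2[1],e2[0]))+90,np.linalg.norm(e2),(A+B)/2)
a=np.radians(106); u=np.array([np.cos(a),np.sin(a)]); v=np.array([-u[1],u[0]])
w=(n-pin)[:2]; print("notch end ahead of pin (want .008)",w@u,"lateral (want 0)",w@v,pin,n)
```

```text
blade yaw 105.29425956512617 0.03374227431064797
block yaw 106.3166658386811 0.057900527631598704 [0.63658487 0.1900403  0.012     ]
notch end ahead of pin (want .008) 0.005131177106226434 lateral (want 0) -0.00046570877253288283 [0.64329975 0.166579   0.024     ] [0.64233307 0.17163977 0.052     ]
```

```bash
python3 -m handwheel '[{"slide":[0,-0.25,0.5],"angular":[0,0,-0.6],"claw":0.5},{"slide":[0,0,1],"angular":[0,0,0],"claw":0.5},{"slide":[0,0,0.7],"angular":[0,0,0],"claw":0.5},{"slide":[0,0,0.5],"angular":[0,0,0],"claw":0.5},{"slide":[0,0,0.4],"angular":[0,0,0],"claw":0.5},{"slide":[0,0,0.3],"angular":[0,0,0],"claw":0.5},{"slide":[0,0,0],"angular":[0,0,0],"claw":0.5}]'
```

```text
time: 10.07
tcp_pos: [0.6552, 0.1262, 0.0213]
tcp_rot: [0.99, 0.141, -0.001, 0.0]
ft_force: [-0.3, 0.2, -1.1]
opening: 0.119
```

```bash
python3 -m handwheel '[{"slide":[0,0,0.15],"angular":[0,0,0],"claw":0.5},{"slide":[0,0,0],"angular":[0,0,0],"claw":0.5},{"slide":[0,0,0],"angular":[0,0,0],"claw":2},{"slide":[0,0,0],"angular":[0,0,0],"claw":2.5},{"slide":[0,0,0],"angular":[0,0,0],"claw":2.5},{"slide":[0,0,-2],"angular":[0,0,0],"claw":2.5},{"slide":[0,0,-3],"angular":[0,0,0],"claw":2.5},{"slide":[0,1.5,-4],"angular":[0,0,0],"claw":2.5},{"slide":[0,3,-2],"angular":[0,0,0],"claw":2.5},{"slide":[0,3,0],"angular":[0,0,0],"claw":2.5},{"slide":[0,0,0],"angular":[0,0,0],"claw":2.5},{"slide":[0,0,0],"angular":[0,0,0],"claw":2.5}]'
python3 - <<'E'
from h import *
i,c=grab("wrist","w6.png"); print(status.observe()["tcp_pos"])
a=i[0:260,200:460,::-1]; j,ct=grab("top","t1.png")
b=cv2.resize(j[150:320,140:420,::-1],(640,390),interpolation=cv2.INTER_CUBIC)
cv2.imwrite("pics/crop4.png",cv2.resize(a,None,fx=2.2,fy=2.2)); cv2.imwrite("pics/topcrop1.png",b)
E
```

```text
time: 11.07
tcp_pos: [0.6769, 0.0531, 0.1304]
tcp_rot: [0.99, 0.139, 0.001, 0.0]
ft_force: [-0.2, -0.5, -0.4]
opening: 0.296
[0.67622636 0.05411021 0.12965027]
```

View pics/crop4.png

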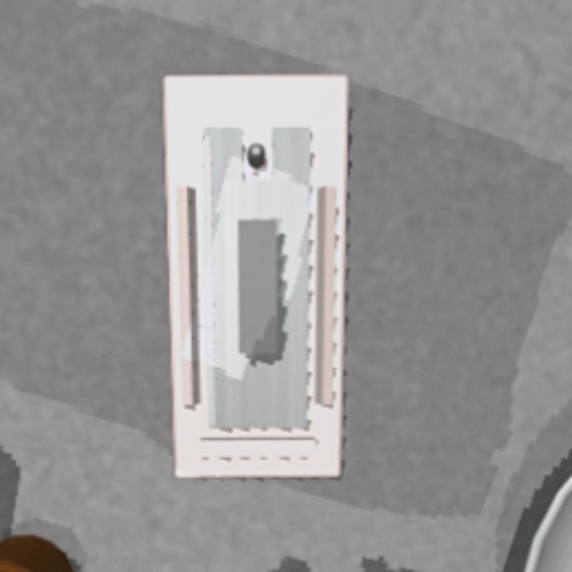

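The blade lies flat between the rails with the pin inside the notch, about 37 mm from its centre, so step 2 is done. Now I'll look at the rack and rods.

```bash
python3 -m handwheel '[{"slide":[-1.6,-2.5,-2],"angular":[0,0,0],"claw":4},{"slide":[-1.6,-2.5,-2],"angular":[0,0,0],"claw":4},{"slide":[-1.6,-2.5,-2],"angular":[0,0,0],"claw":4},{"slide":[-1.6,-2.5,-2],"angular":[0,0,0],"claw":4},{"slide":[-1.6,-2.5,-1],"angular":[0,0,0],"claw":4},{"slide":[-1.6,-2,0],"angular":[0,0,0],"claw":4},{"slide":[0,0,0],"angular":[0,0,-7.1],"claw":4},{"slide":[0,0,0],"angular":[0,0,-7.1],"claw":4},{"slide":[0,0,0],"angular":[0,0,-7.1],"claw":4},{"slide":[0,0,0],"angular":[0,0,-7.1],"claw":4},{"slide":[0,0,0],"angular":[0,0,-7.1],"claw":4},{"slide":[0,0,0],"angular":[0,0,-7.1],"claw":4},{"slide":[0,0,0],"angular":[0,0,-7.1],"claw":4},{"slide":[0,0,0],"angular":[0,0,-7.1],"claw":4},{"slide":[0,0,0],"angular":[0,0,-7.1],"claw":4},{"slide":[0,0,0],"angular":[0,0,-7.1],"claw":4},{"slide":[0,0,0],"angular":[0,0,-7.1],"claw":4},{"slide":[0,0,0],"angular":[0,0,-2.9],"claw":4},{"slide":[0,0,0],"angular":[0,0,0],"claw":4},{"slide":[0,0,0],"angular":[0,0,0],"claw":4}]'
python3 - <<'E'
from h import *
i,c=grab("wrist","w7.png"); togo(.5,.2,.2,99)
E
```

```text
time: 12.83
tcp_pos: [0.5432, 0.1679, 0.2191]
tcp_rot: [0.662, 0.75, -0.0, -0.0]
ft_force: [0.2, 1.0, 1.1]
opening: 0.469
tool x yaw 97.1 tilt 0.05 turn rz -1.9 q6 -1.42
slide cm [ 3.74 -3.9   1.93] f [ 0.4 -0.1  0.3] open 0.4663817073637744 t 12.8833
```

View pics/w7.png

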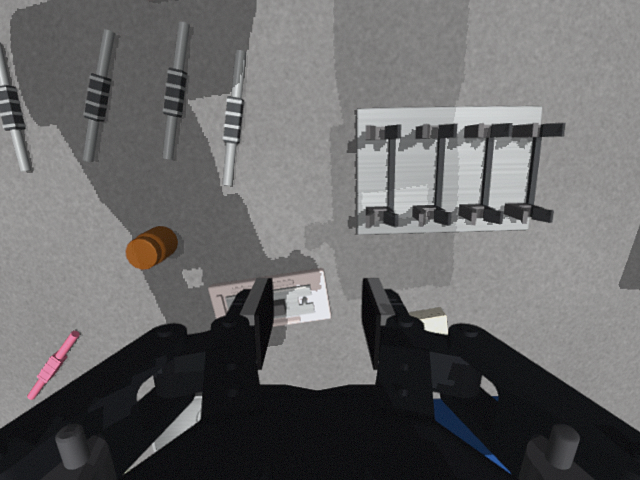

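The four steel rods are at (233,120), (175,92), (97,97) and (10,107). The rack base's corners are (357,108), (541,107), (528,228) and (357,235).

Run:
```python
from h import *
c=load("w7.png")
def rod(a,b):
    p,q=px2w(c,*a,.007),px2w(c,*b,.007); d=q-p; y=np.degrees(np.arctan2(d[1],d[0])); m=(p+q)/2; print("rod",m[:2].round(4),"yaw",y.round(1),"len",np.linalg.norm(d).round(4)); return m,y
m,y=rod((240,52),(228,186)); rod((184,24),(169,158)); rod((110,31),(89,160))
P=[px2w(c,*p,.006) for p in((357,108),(541,107),(528,228),(357,235))]
for p in P: print(p.round(4))
for a,b in((1,0),(2,3),(3,0),(2,1)):
    e=P[a]-P[b]; print(np.degrees(np.arctan2(e[1],e[0])).round(1),np.linalg.norm(e).round(4))
print(sum(P)/4); g=px2w(c,232,120,.007);print(g)
togo(m[0],m[1],.10,y+90)
i=cv2.imread("pics/w7.png");cv2.imwrite("pics/crop5.png",cv2.resize(i[90:260,335:580],None,fx=3.2,fy=3.2,interpolation=cv2.INTER_CUBIC))
```

```text
rod [0.4635 0.0736] yaw -1.2 len 0.1306
rod [0.443  0.0142] yaw -4.5 len 0.1287
rod [ 0.4551 -0.0653] yaw -10.4 len 0.1292
[0.4354 0.1945 0.006 ]
[0.4074 0.3811 0.006 ]
[0.5328 0.4021 0.006 ]
[0.5646 0.2146 0.006 ]
98.5 0.1887
99.6 0.1902
8.8 0.1308
9.5 0.1271
[0.48504488 0.29806761 0.006     ]
[0.46215397 0.0719361  0.007     ]
tool x yaw 97.1 tilt 0.05 turn rz 8.3 q6 -1.42
slide cm [-8.35 -9.08 11.94] f [ 0.4 -0.1  0.3] open 0.4663817073637744 t 12.8833
```

View pics/crop5.png

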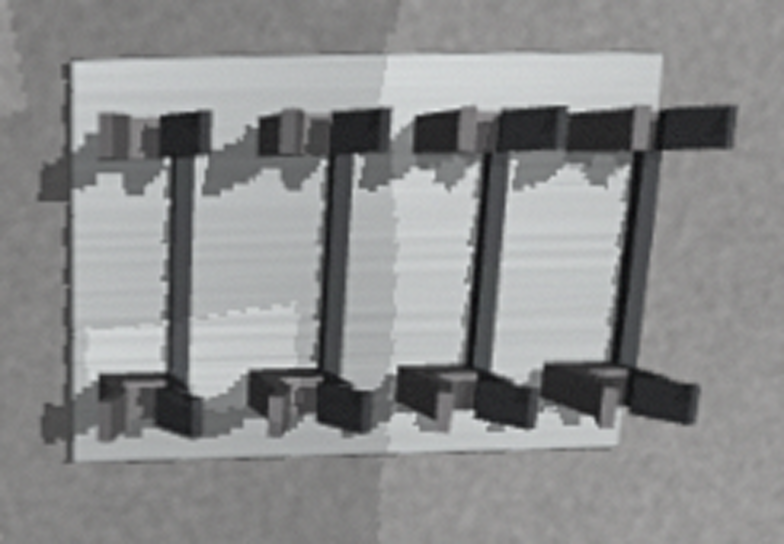

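```bash
cat >> h.py <<'E'
def clip(y,x=0,z=.03,C=(.485,.298),yaw=9.1):
    a=np.radians(yaw); return np.array([C[0]+x*np.cos(a)-y*np.sin(a),C[1]+x*np.sin(a)+y*np.cos(a),z])
E
python3 - <<'E'
from h import *
c=load("w7.png"); i=cv2.imread("pics/w7.png"); j=cv2.resize(i[90:260,335:580],None,fx=3.2,fy=3.2,interpolation=cv2.INTER_CUBIC)
f=lambda p:tuple(int(v) for v in (w2px(c,p)-[335,90])*3.2)
for y in(-.075,-.025,.025,.075):
    for x in(-.04,.04):
        cv2.circle(j,f(clip(y,x,.03)),5,(0,0,255),2)
        cv2.line(j,f(clip(y-.012,x,.055)),f(clip(y+.012,x,.055)),(0,255,0),2)
        cv2.line(j,f(clip(y,x-.006,.055)),f(clip(y,x+.006,.055)),(255,0,0),2)
cv2.imwrite("pics/ov.png",j)
E
```

```text
(no output)
```

View pics/ov.png

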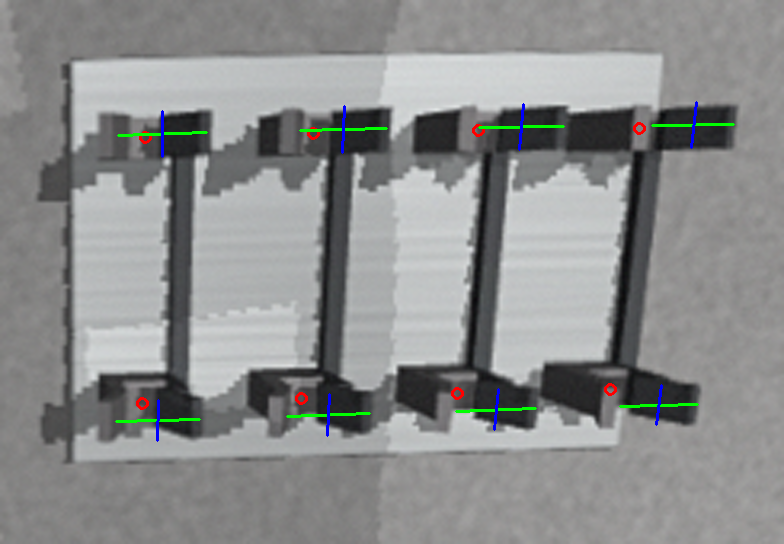

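The overlay fits: clips at rack y = ±25 and ±75 mm. A dark bar joins each pair of jaws, so I'll estimate its height before letting a finger near it.

Run:
```python
from h import *
from scipy.optimize import least_squares
c=load("w7.png"); i=cv2.imread("pics/w7.png",0)
# bar edges as full-res columns along row 170: print profile
print(i[165:175,380:560].mean(0).astype(int).tolist())
B=[180,338,485,635]
def r(p,full=False):
    o=[]
    for y,b in zip((-.075,-.025,.025,.075),B):
        u=w2px(c,clip(y+p[0],-.003,p[1])); o.append((u[0]-335)*3.2-b)
    return o
s=least_squares(r,[.012,.02],x_scale=[.01,.01]); print(s.x,s.fun)
for z in(.006,.015,.03,.045): 
    t=least_squares(lambda p:r([p[0],z]),[.01]); print(z,t.x,np.round(t.fun,1))
```

```text
[181, 181, 181, 181, 182, 179, 159, 111, 51, 60, 72, 73, 71, 68, 82, 169, 183, 179, 178, 179, 178, 178, 177, 177, 178, 177, 176, 177, 177, 176, 176, 176, 176, 176, 175, 175, 176, 176, 176, 176, 175, 175, 175, 175, 175, 175, 175, 174, 174, 175, 174, 175, 175, 172, 153, 106, 53, 30, 59, 72, 71, 68, 67, 101, 164, 176, 173, 173, 172, 173, 172, 172, 173, 172, 173, 172, 172, 173, 182, 192, 198, 197, 197, 197, 196, 196, 197, 197, 196, 197, 197, 197, 197, 197, 197, 197, 196, 197, 197, 198, 198, 172, 139, 71, 21, 34, 67, 79, 78, 75, 79, 134, 190, 200, 198, 198, 196, 197, 197, 196, 196, 196, 196, 196, 196, 197, 195, 196, 196, 195, 195, 195, 196, 196, 195, 195, 195, 195, 196, 195, 194, 195, 195, 194, 194, 195, 197, 178, 139, 68, 22, 20, 45, 72, 78, 76, 74, 84, 129, 150, 146, 143, 143, 143, 145, 145, 147, 148, 146, 143, 143, 144, 146, 146, 146, 146, 144, 142, 142, 144]
[0.01545911 0.00984381] [ 1.17371276 -2.69463195  1.86081481 -0.33309886]
0.006 [0.01705713] [ 3.6 -2.   1.  -2.7]
0.015 [0.01331622] [-2.1 -3.7  3.1  3. ]
0.03 [0.00708744] [-12.2  -6.8   6.8  13.1]
0.045 [0.00086721] [-23.1 -10.1  10.9  24.2]
```

The bar is low (z ≈ 10 mm), so the fingers clear it. Fetching rod 1.

```bash
python3 -m handwheel '[{"slide":[-2.8,-3,2],"angular":[0,0,0],"claw":4},{"slide":[-2.8,-3,2],"angular":[0,0,0],"claw":4},{"slide":[-2.7,-3,2],"angular":[0,0,0],"claw":4},{"slide":[0,0,3],"angular":[0,0,4.2],"claw":4},{"slide":[0,0,3],"angular":[0,0,4.1],"claw":4},{"slide":[0,0,3],"angular":[0,0,0],"claw":4},{"slide":[0,0,0],"angular":[0,0,0],"claw":4},{"slide":[0,0,0],"angular":[0,0,0],"claw":4}]' 80
python3 - <<'E'
from h import *
togo(.463,.073,.003,88.8)
i,c=grab("wrist","w8.png"); cv2.imwrite("pics/w8c.png",i[0:480,160:480,::-1])
E
```

```text
time: 13.55
tcp_pos: [0.4703, 0.0813, 0.0738]
tcp_rot: [0.714, 0.7, -0.002, -0.001]
ft_force: [0.8, -0.3, 0.7]
opening: 0.469
tool x yaw 88.8 tilt 0.23 turn rz 0.0 q6 -1.4
slide cm [-0.84 -0.69  7.08] f [ 0.8 -0.3  0.7] open 0.46886845204923766 t 13.55
```

View pics/w8c.png

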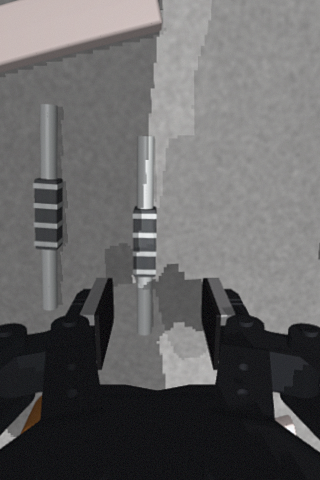

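The rod 1 grip is centred at full-frame (305,242), inside the jaw span.

Run:
```python
from h import *
c=load("w8.png"); g=(px2w(c,305,207,.012)+px2w(c,305,277,.012))/2; print(g); togo(g[0],g[1],.003,88.8)
```

```text
[0.46224673 0.07385881 0.012     ]
tool x yaw 88.9 tilt 0.04 turn rz 0.1 q6 -1.4
slide cm [-0.79 -0.92  7.21] f [ 0.2 -0.9 -0.9] open 0.4674860480643574 t 13.6
```

```bash
python3 -m handwheel '[{"slide":[-0.4,-0.45,2],"angular":[0,0,0],"claw":4},{"slide":[-0.4,-0.4,2],"angular":[0,0,0],"claw":3.5},{"slide":[0,0,2],"angular":[0,0,0],"claw":3},{"slide":[0,0,1],"angular":[0,0,0],"claw":3},{"slide":[0,0,0],"angular":[0,0,0],"claw":3},{"slide":[0,0,0],"angular":[0,0,0],"claw":1},{"slide":[0,0,0],"angular":[0,0,0],"claw":0.5},{"slide":[0,0,0],"angular":[0,0,0],"claw":0.5},{"slide":[0,0,0],"angular":[0,0,0],"claw":0.5},{"slide":[0,0,0],"angular":[0,0,0],"claw":0.5}]'
python3 -m handwheel '[{"slide":[0,0,-2],"angular":[0,0,0],"claw":0.5},{"slide":[0,0,-4],"angular":[0,0,0],"claw":0.5},{"slide":[0,0,-4],"angular":[0,0,0],"claw":0.5},{"slide":[0,0,-2],"angular":[0,0,0],"claw":0.5},{"slide":[0,0,0],"angular":[0,0,0],"claw":0.5}]'
python3 - <<'E'
from h import *
p=clip(.075); print(p); togo(p[0],p[1],.10,99.1)
E
```

```text
time: 14.43
tcp_pos: [0.4641, 0.0738, 0.0062]
tcp_rot: [0.714, 0.7, 0.001, 0.001]
ft_force: [-0.5, -0.1, 7.9]
opening: 0.133
time: 14.85
tcp_pos: [0.4662, 0.0741, 0.1298]
tcp_rot: [0.714, 0.7, 0.004, 0.003]
ft_force: [0.8, 0.2, -0.4]
opening: 0.129
[0.47313814 0.37205604 0.03      ]
tool x yaw 88.9 tilt 0.56 turn rz -10.2 q6 -1.42
slide cm [29.8   0.08  3.03] f [ 0.8  0.2 -0.4] open 0.12937321014075137 t 14.85
```

Rod 1 is held (opening ≈ 11–14 mm). Carrying it to the farthest clip.

```bash
python3 -m handwheel '[{"slide":[3.7,0,0],"angular":[0,0,0],"claw":0.5},{"slide":[3.7,0,0],"angular":[0,0,0],"claw":0.5},{"slide":[3.7,0,0],"angular":[0,0,0],"claw":0.5},{"slide":[3.7,0,0],"angular":[0,0,0],"claw":0.5},{"slide":[3.7,0,0],"angular":[0,0,0],"claw":0.5},{"slide":[3.7,0,0],"angular":[0,0,0],"claw":0.5},{"slide":[3.7,0,0],"angular":[0,0,0],"claw":0.5},{"slide":[3.7,0,0],"angular":[0,0,0],"claw":0.5},{"slide":[0,0,1.5],"angular":[0,0,-5.1],"claw":0.5},{"slide":[0,0,1.5],"angular":[0,0,-5.1],"claw":0.5},{"slide":[0,0,0],"angular":[0,0,0],"claw":0.5},{"slide":[0,0,0],"angular":[0,0,0],"claw":0.5}]'
python3 - <<'E'
from h import *
p=clip(.075,.002); togo(p[0],p[1],.10,99.1)
i,c=grab("wrist","w9.png"); 
j,c2=grab("top","t2.png")
cv2.imwrite("pics/w9c.png",np.vstack([cv2.resize(i[60:330,190:450,::-1],None,fx=1.5,fy=1.5)]))
E
```

```text
time: 15.85
tcp_pos: [0.4677, 0.3689, 0.0937]
tcp_rot: [0.65, 0.76, -0.001, -0.0]
ft_force: [0.7, -1.1, -1.0]
opening: 0.128
tool x yaw 98.9 tilt 0.16 turn rz -0.2 q6 -1.08
slide cm [ 0.23  0.78 -0.64] f [ 0.7 -1.1 -1. ] open 0.12806327948150986 t 15.85
```

View pics/w9c.png

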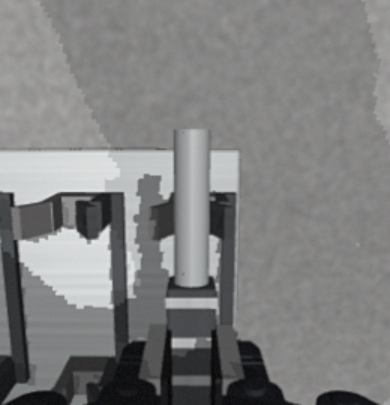

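Run:
```python
from h import *
c=load("w9.png"); f=lambda x,y:(190+x/1.5,60+y/1.5)
for z in(0,.006): print("corner seen",px2w(c,*f(239,150),z),"model",clip(.095,-.065,z))
print("edge pt", px2w(c,*f(50,150),.006))
s=status.observe()
a=px2w(c,*f(192,140),s["tcp_pos"][2]+.005);b=px2w(c,*f(192,280),s["tcp_pos"][2]+.005);d=b-a
print("rod axis",a,b,np.degrees(np.arctan2(d[1],d[0])))
e=px2w(c,*f(192,129),s["tcp_pos"][2]+.001);print("rod end->centre",e+.065*d/np.linalg.norm(d),"tcp",s["tcp_pos"])
i=cv2.imread("pics/w9.png");j=cv2.resize(i[60:330,190:450],None,fx=2,fy=2,interpolation=cv2.INTER_CUBIC)
g=lambda p:tuple(int(v) for v in (w2px(c,p)-[190,60])*2)
for y in(.025,.075):
    x=-.04
    for xx in(-.046,-.034): cv2.line(j,g(clip(y-.012,xx,.055)),g(clip(y+.012,xx,.055)),(0,255,0),1)
    cv2.line(j,g(clip(y,-.046,.055)),g(clip(y,-.034,.055)),(255,0,0),1)
    cv2.circle(j,g(clip(y,-.046,.03)),3,(0,0,255),1)
cv2.imwrite("pics/ov2.png",j)
```

```text
corner seen [0.40730897 0.38167861 0.        ] model [0.40579309 0.38152404 0.        ]
corner seen [0.407165   0.38109398 0.006     ] model [0.40579309 0.38152404 0.006     ]
edge pt [0.42014582 0.29789145 0.006     ]
rod axis [0.40432    0.35930997 0.10008513] [0.44208836 0.36531939 0.10008513] 9.040698509486266
rod end->centre [0.46574178 0.36909115 0.09608513] tcp [0.46895273 0.36924438 0.09508513]
```

View pics/ov2.png

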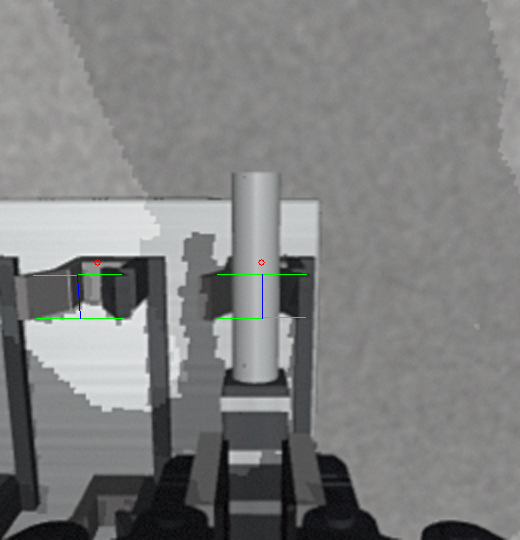

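The rack model matches within about 1 mm and the rod is parallel to the clip. Shifting by [0.2,0.75] cm and pushing down.

```bash
python3 -m handwheel '[{"slide":[0.2,0.75,0],"angular":[0,0,-0.1],"claw":0.5},{"slide":[0,0,1.5],"angular":[0,0,0],"claw":0.5},{"slide":[0,0,1.5],"angular":[0,0,0],"claw":0.5},{"slide":[0,0,0.7],"angular":[0,0,0],"claw":0.5},{"slide":[0,0,0],"angular":[0,0,0],"claw":0.5},{"slide":[0,0,0],"angular":[0,0,0],"claw":0.5}]' 100
python3 -m handwheel '[{"slide":[0,0,0.5],"angular":[0,0,0],"claw":0.5},{"slide":[0,0,0.5],"angular":[0,0,0],"claw":0.5},{"slide":[0,0,0.5],"angular":[0,0,0],"claw":0.5},{"slide":[0,0,0.5],"angular":[0,0,0],"claw":0.5},{"slide":[0,0,0],"angular":[0,0,0],"claw":0.5}]'
python3 -m handwheel '[{"slide":[0,0,0.4],"angular":[0,0,0],"claw":0.5},{"slide":[0,0,0.4],"angular":[0,0,0],"claw":0.5},{"slide":[0,0,0.2],"angular":[0,0,0],"claw":0.5},{"slide":[0,0,0],"angular":[0,0,0],"claw":0.5}]'
```

```text
time: 16.45
tcp_pos: [0.4763, 0.3725, 0.0579]
tcp_rot: [0.649, 0.761, 0.0, -0.0]
ft_force: [-0.0, -0.4, -0.6]
opening: 0.121
time: 16.87
tcp_pos: [0.4763, 0.3726, 0.0369]
tcp_rot: [0.649, 0.761, 0.0, 0.0]
ft_force: [3.7, 1.3, -6.4]
opening: 0.083
time: 17.2
tcp_pos: [0.4768, 0.3733, 0.0347]
tcp_rot: [0.648, 0.761, 0.001, 0.0]
ft_force: [-14.5, -13.4, 66.4]
opening: 0.08
```

The opening fell to 7 mm and the force rose to 66 N, so the rod slipped in the pads. I'll relieve the force, open and inspect.

```bash
python3 -m handwheel '[{"slide":[0,0,-0.3],"angular":[0,0,0],"claw":0.5},{"slide":[0,0,-0.5],"angular":[0,0,0],"claw":1},{"slide":[0,0,0],"angular":[0,0,0],"claw":3},{"slide":[0,0,0],"angular":[0,0,0],"claw":3},{"slide":[0,0,-2],"angular":[0,0,0],"claw":3},{"slide":[0,0,-4],"angular":[0,0,0],"claw":3},{"slide":[0,3,-2],"angular":[0,0,0],"claw":3},{"slide":[0,4,0],"angular":[0,0,0],"claw":3},{"slide":[0,2,0],"angular":[0,0,0],"claw":3},{"slide":[0,0,0],"angular":[0,0,0],"claw":3},{"slide":[0,0,0],"angular":[0,0,0],"claw":3}]' 100
python3 - <<'E'
from h import *
i,c=grab("wrist","w10.png"); print(status.observe()["tcp_pos"])
t,ct=grab("top","t3.png")
A=cv2.resize(i[0:300,150:500,::-1],(490,420),interpolation=cv2.INTER_CUBIC)
B=cv2.resize(t[215:300,140:250,::-1],(310,240),interpolation=cv2.INTER_CUBIC); D=cv2.resize(t[165:310,250:410,::-1],(310,280),interpolation=cv2.INTER_CUBIC)
can=np.zeros((520,800,3),np.uint8); can[:420,:490]=A; can[:240,490:]=B; can[240:520,490:]=D
cv2.imwrite("pics/m1.png",can)
E
```

```text
time: 18.12
tcp_pos: [0.5648, 0.3867, 0.1143]
tcp_rot: [0.649, 0.761, -0.001, -0.0]
ft_force: [-0.5, 0.1, -0.6]
opening: 0.357
[0.56361951 0.3863872  0.11407877]
```

View pics/m1.png

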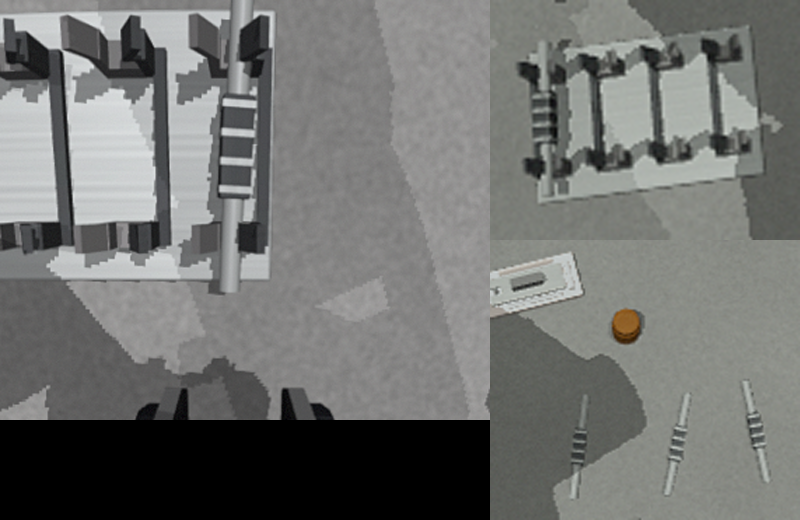

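Rod 1 lies in clip 4, parallel to it, and the other three rods and the blade look untouched. I've now viewed 16 pictures, so from here I'll rely on numeric measurement. First I'll probe the height of the rod 1 grip with closed fingertips; if seated, its top is at 37 mm.

Run:
```python
from h import *
c=load("w10.png"); f=lambda x,y:(150+x/1.4,y/1.4)
a,b=px2w(c,*f(239,94),.037),px2w(c,*f(236,198),.037); print(a,b,np.linalg.norm(a-b),(a+b)/2,clip(.075))
e=px2w(c,*f(231,291),.03); g=px2w(c,*f(237,146),.037); print("end",e,np.linalg.norm((e-g)[:2]))
for p in((a+b)/2,): togo(p[0],p[1],.05,99.1)
```

```text
[0.45274194 0.37088201 0.037     ] [0.49589161 0.37659349 0.037     ] 0.04352602691614966 [0.47431677 0.37373775 0.037     ] [0.47313814 0.37205604 0.03      ]
end [0.53928923 0.38122959 0.03      ] 0.06581964881433251
tool x yaw 99.2 tilt 0.18 turn rz 0.1 q6 -1.15
slide cm [ 0.17 -8.95  6.44] f [-0.1 -0.1 -0.1] open 0.34977729561713916 t 18.2167
```

```bash
python3 -m handwheel '[{"slide":[0.1,-3,0],"angular":[0,0,0],"claw":0},{"slide":[0.1,-3,0],"angular":[0,0,0],"claw":0},{"slide":[0,-3,1],"angular":[0,0,0],"claw":0},{"slide":[0,0,3],"angular":[0,0,0],"claw":0},{"slide":[0,0,2],"angular":[0,0,0],"claw":0},{"slide":[0,0,0.6],"angular":[0,0,0],"claw":0},{"slide":[0,0,0.5],"angular":[0,0,0],"claw":0},{"slide":[0,0,0.4],"angular":[0,0,0],"claw":0},{"slide":[0,0,0.2],"angular":[0,0,0],"claw":0},{"slide":[0,0,0],"angular":[0,0,0],"claw":0}]'
```

```text
time: 19.05
tcp_pos: [0.4759, 0.3748, 0.039]
tcp_rot: [0.648, 0.761, 0.0, 0.0]
ft_force: [0.1, -0.6, 1.0]
opening: 0.001
```

```bash
python3 -m handwheel '[{"slide":[0,0,0.2],"angular":[0,0,0],"claw":0},{"slide":[0,0,0.2],"angular":[0,0,0],"claw":0},{"slide":[0,0,0],"angular":[0,0,0],"claw":0}]'
```

```text
time: 19.3
tcp_pos: [0.4764, 0.3748, 0.037]
tcp_rot: [0.648, 0.761, 0.001, 0.0]
ft_force: [-2.3, -3.9, 16.0]
opening: 0.001
```

Contact is at about 37 mm, so rod 1 is home. The last top picture also shows rod 2 has been knocked from (313,275) to about (296,272), so I'll recompute the rod positions from it.

```bash
python3 -m handwheel '[{"slide":[0,0,-3],"angular":[0,0,0],"claw":0},{"slide":[0,0,-4],"angular":[0,0,0],"claw":5},{"slide":[0,0,0],"angular":[0,0,0],"claw":5}]'
python3 - <<'E'
from h import *
t,c=grab("top","t4.png")
a=cv2.cvtColor(t,cv2.COLOR_RGB2GRAY).astype(np.int16)
sat=t.max(2).astype(int)-t.min(2)
# local-contrast rod mask: bright vs. median background
med=cv2.medianBlur(a.astype(np.uint8),31).astype(int)
m=((abs(a-med)>18)&(sat<30)).astype(np.uint8)
m[:225]=0;m[315:]=0;m[:,:262]=0;m[:,420:]=0
m=cv2.morphologyEx(m,cv2.MORPH_CLOSE,np.ones((3,3),np.uint8))
n,l,st,ce=cv2.connectedComponentsWithStats(m)
for k in range(1,n):
    if st[k,4]<60: continue
    ys,xs=np.where(l==k); r=cv2.minAreaRect(np.c_[xs,ys].astype(np.float32)); print(ce[k].round(1),st[k],[np.round(v,1) for v in r[:2]],round(r[2],1))
def rod(a,b):
    p,q=px2w(c,*a,.007),px2w(c,*b,.007); d=q-p; print((p+q)[:2]/2+[-.002,.004],np.degrees(np.arctan2(d[1],d[0])),np.linalg.norm(d))
rod((293.4,298.1),(299.5,246.3))
togo(.451,.054,.10,90)
E
```

```text
time: 19.55
tcp_pos: [0.4792, 0.3772, 0.1116]
tcp_rot: [0.648, 0.761, 0.005, 0.001]
ft_force: [0.8, 1.9, 1.3]
opening: 0.277
[386.5 263. ] [379 237  16  54 324] [array([386.6, 263.8]), array([53.9,  8.4])] 79.7
[300.6 262. ] [292 239  37  60 298] [array([310. , 268.5]), array([59., 36.])] 90.0
[346.  271.3] [339 244  15  54 303] [array([346.1, 270.4]), array([ 8.1, 54.4])] 8.7
[317.3 312.6] [299 309  30   6  93] [array([313.5, 311.5]), array([ 5., 29.])] 90.0
[0.44673235 0.0548557 ] -4.796470581208301 0.1250002351903256
tool x yaw 99.1 tilt 0.51 turn rz 9.1 q6 -1.08
slide cm [-31.42  -7.83   0.73] f [-0.6 -0.2 -0.5] open 0.36332708873247205 t 19.6
```

```bash
python3 -m handwheel '[{"slide":[-3.9,-1,0],"angular":[0,0,0],"claw":6},{"slide":[-3.9,-1,0],"angular":[0,0,0],"claw":6},{"slide":[-3.9,-1,0],"angular":[0,0,0],"claw":6},{"slide":[-3.9,-1,0],"angular":[0,0,0],"claw":6},{"slide":[-3.9,-1,0],"angular":[0,0,0],"claw":6},{"slide":[-3.9,-1,0],"angular":[0,0,0],"claw":6},{"slide":[-3.9,-1,0],"angular":[0,0,0],"claw":6},{"slide":[-3.9,-0.8,0],"angular":[0,0,0],"claw":6},{"slide":[0,0,0],"angular":[0,0,7],"claw":6},{"slide":[0,0,0],"angular":[0,0,7],"claw":6},{"slide":[0,0,0],"angular":[0,0,0],"claw":6},{"slide":[0,0,0],"angular":[0,0,0],"claw":6}]'
cat >> h.py <<'E'
def rodfind(fn):
    """rod nearest straight below the gripper in a wrist picture: warp table (z=.010) to a top view 0.5 mm/px about TCP, in tool axes (rows tool y, cols tool x)"""
    i,c=grab("wrist",fn); s=status.observe(); M=R.from_quat(s["tcp_rot"]).as_matrix()
    xs=np.arange(-.06,.06,.0005); ys=np.arange(-.13,.03,.0005); mp=np.zeros((len(ys),len(xs),2),np.float32)
    for r,y in enumerate(ys):
        for k,x in enumerate(xs):
            p=s["tcp_pos"]+M[:,0]*x+M[:,1]*y; p[2]=.010; mp[r,k]=w2px(c,p)
    w=cv2.remap(i,mp[...,0],mp[...,1],cv2.INTER_LINEAR); cv2.imwrite("pics/warp_"+fn,w[:,:,::-1]); return w,xs,ys
E
python3 - <<'E'
from h import *
w,xs,ys=rodfind("w11.png"); togo(.449,.054,.1,85.2)
g=cv2.cvtColor(w,cv2.COLOR_RGB2GRAY)
s=g[::8,::8]
for r,y in zip(s,ys[::8]): print("%5.0f"%(y*1000)," ".join("%3d"%v for v in r))
E
```

```text
time: 20.6
tcp_pos: [0.4481, 0.0539, 0.1045]
tcp_rot: [0.735, 0.678, -0.0, -0.0]
ft_force: [0.3, -0.5, 0.1]
opening: 0.7
tool x yaw 85.4 tilt 0.01 turn rz 0.2 q6 -1.4
slide cm [-0.02  0.09  0.45] f [-0.4 -1.   0.2] open 0.7006263892124588 t 20.65
 -130  99 106 101 105 105 100 103 101 108 171 185 185 186 185 184 184 187 230 238 238 152 160 134 139 138 136 135 138 140 140
 -126 103 101 102 107  98 135 180 184 183 183 184 184 185 183 185 186 187 230 238 237 166 157 139 141 137 142 133 137 140 141
 -122 103 101 165 184 184 184 184 184 185 185 184 185 186 185 185 185 185 217 237 238 241 142 139 141 143 134 135 139 138 139
 -118 184 184 184 184 185 184 184 185 185 185 186 187 186 184 185 186 186 238 238 238 238 156 135 138 133 139 138 139 140 133
 -114 183 183 184 185 184 185 184 184 185 186 187 187 187 186 186 186 186 239 238 238 238 152 139 141 140 137 141 140 140 135
 -110 184 184 184 185 185 185 185 184 185 186 184 187 186 188 187 187 185 236 145  87 121 139 137 136 137 137 140 133 135 139
 -106 185 185 184 185 185 185 185 185 185 187 185 186 187 180 147  97  89  86  96 100 153 143 144
[... 3486 characters left out ...]
88 102 116 111 113 132 138 133 142 138 133 135 135 139 141 141 136 137
   10 100  99 103 105 106 100 103  92  84  82  83  82  87  79 101  99 103 127 136 137 144 137 136 138 143 138 136 138 139 132
   14 100 101 104 100 103 108 102  92  82  79  83  83 135  84  81  76  81 120 136 140 135 138 141 137 142 137 137 141 133 140
   18 103 101 107  98 100 103 102  99  81  81  86  84 122  94  99  94  96 123 120 132 144 138 141 136 143 136 136 136 138 139
   22  99 101 102 102 103 102  99  99 101  89  89 105 161 108 127 120 124 140  85  84  81 141 133 139 133 137 133 138 136 140
   26  99  98 105 105 104 102 104 101  99 102 104 101 165 160 120 184 149  84  82  85  86  99 138 139 136 140 135 132 138 141
```

The rectified patch shows the rod under the gripper: grip from y = −18 to +24 mm, offset (+1,+3) mm, aligned in yaw.

```bash
python3 -m handwheel '[{"slide":[0.1,0.3,3.5],"angular":[0,0,0],"claw":5},{"slide":[0,0,3.5],"angular":[0,0,0],"claw":4},{"slide":[0,0,2],"angular":[0,0,0],"claw":3},{"slide":[0,0,0.9],"angular":[0,0,0],"claw":3},{"slide":[0,0,0],"angular":[0,0,0],"claw":3},{"slide":[0,0,0],"angular":[0,0,0],"claw":1},{"slide":[0,0,0],"angular":[0,0,0],"claw":0.5},{"slide":[0,0,0],"angular":[0,0,0],"claw":0.5},{"slide":[0,0,0],"angular":[0,0,0],"claw":0.5},{"slide":[0,0,0],"angular":[0,0,0],"claw":0.5}]' 80
python3 -m handwheel '[{"slide":[0,0,-2],"angular":[0,0,0],"claw":0.5},{"slide":[0,0,-4],"angular":[0,0,0],"claw":0.5},{"slide":[0,0,-4],"angular":[0,0,0],"claw":0.5},{"slide":[0,0,-2],"angular":[0,0,0],"claw":0.5},{"slide":[0,0,0],"angular":[0,0,0],"claw":0.5}]'
python3 - <<'E'
from h import *
p=clip(.025); print(p); togo(p[0],p[1],.10,99.1)
E
```

```text
time: 21.48
tcp_pos: [0.4519, 0.055, 0.0065]
tcp_rot: [0.736, 0.677, 0.001, 0.001]
ft_force: [0.4, -0.0, -0.1]
opening: 0.13
time: 21.9
tcp_pos: [0.4543, 0.0552, 0.1303]
tcp_rot: [0.736, 0.677, 0.004, 0.003]
ft_force: [1.7, 0.1, 0.8]
opening: 0.134
[0.48104605 0.32268535 0.03      ]
tool x yaw 85.2 tilt 0.52 turn rz -13.9 q6 -1.39
slide cm [26.88  0.38  3.08] f [1.7 0.1 0.8] open 0.13369029557176376 t 21.9
```

```bash
python3 -m handwheel '[{"slide":[3.8,0.1,0],"angular":[0,0,0],"claw":0.5},{"slide":[3.8,0,0],"angular":[0,0,0],"claw":0.5},{"slide":[3.8,0.1,0],"angular":[0,0,0],"claw":0.5},{"slide":[3.8,0,0],"angular":[0,0,0],"claw":0.5},{"slide":[3.8,0.1,0],"angular":[0,0,0],"claw":0.5},{"slide":[3.8,0,0],"angular":[0,0,0],"claw":0.5},{"slide":[3.8,0.1,0],"angular":[0,0,0],"claw":0.5},{"slide":[0,0,1.5],"angular":[0,0,-7],"claw":0.5},{"slide":[0,0,1.5],"angular":[0,0,-6.9],"claw":0.5},{"slide":[0,0,0],"angular":[0,0,0],"claw":0.5},{"slide":[0,0,0],"angular":[0,0,0],"claw":0.5}]' 100
cat >> h.py <<'E'
def heldrod(fn):
    """held rod seen ahead of the fingers: axis offset in tool x (mm) & angle, from warp at rod height"""
    i,c=grab("wrist",fn); s=status.observe(); M=R.from_quat(s["tcp_rot"]).as_matrix()
    xs=np.arange(-.02,.0201,.001)
    for y in(-.066,-.062,-.058,-.05,-.04,-.03):
        o=[]
        for x in xs:
            p=s["tcp_pos"]+M[:,0]*x+M[:,1]*y-M[:,2]*.001; u=w2px(c,p); o.append(int(i[int(round(u[1])),int(round(u[0]))].mean()))
        print("%4.0f"%(y*1000),*o)
E
python3 - <<'E'
from h import *
p=clip(.025,.001); togo(p[0],p[1],.10,99.1); heldrod("w12.png")
E
```

```text
time: 22.82
tcp_pos: [0.4765, 0.3189, 0.0944]
tcp_rot: [0.65, 0.76, -0.002, -0.0]
ft_force: [0.4, 0.1, -0.3]
opening: 0.118
tool x yaw 98.9 tilt 0.18 turn rz -0.2 q6 -1.16
slide cm [ 0.3   0.6  -0.56] f [ 0.4  0.1 -0.3] open 0.11800452022183869 t 22.8167
 -66 154 148 151 151 151 147 136 138 141 141 137 137 138 140 139 92 125 150 161 179 197 182 173 158 137 140 141 134 136 135 139 138 133 134 136 138 137 136 129 127 134
 -62 215 215 214 215 216 214 218 190 190 191 190 189 191 191 196 108 134 151 162 178 196 184 173 155 132 194 194 193 193 192 194 192 194 194 193 193 192 193 193 200 196
 -58 212 211 207 211 215 184 187 187 188 188 190 187 189 189 193 104 134 150 159 179 195 183 173 157 133 193 190 192 190 192 194 191 193 192 192 195 193 193 194 194 195
 -50 86 62 161 183 183 167 104 105 107 108 107 141 189 188 99 73 132 148 161 177 191 180 173 163 133 117 138 90 35 36 37 79 75 183 193 194 192 192 192 194 193
 -40 90 79 212 213 214 131 108 109 106 79 68 63 52 54 49 68 129 149 164 175 188 180 173 164 133 70 62 36 40 39 73 71 72 165 194 197 113 112 111 114 112
 -30 89 75 124 209 209 195 131 131 107 107 106 104 190 187 186 104 127 146 162 173 189 181 174 166 145 169 191 190 110 74 77 73 73 137 192 192 191 193 188 192 190
```

The held rod is centred and straight. Pushing it into clip 3.

```bash
python3 -m handwheel '[{"slide":[0.3,0.7,0],"angular":[0,0,-0.2],"claw":0.5},{"slide":[0,0,1.5],"angular":[0,0,0],"claw":0.5},{"slide":[0,0,1.5],"angular":[0,0,0],"claw":0.5},{"slide":[0,0,0.7],"angular":[0,0,0],"claw":0.5},{"slide":[0,0,0],"angular":[0,0,0],"claw":0.5}]' 110
python3 -m handwheel '[{"slide":[0,0,0.5],"angular":[0,0,0],"claw":0.5},{"slide":[0,0,0.5],"angular":[0,0,0],"claw":0.5},{"slide":[0,0,0.5],"angular":[0,0,0],"claw":0.5},{"slide":[0,0,0.5],"angular":[0,0,0],"claw":0.5},{"slide":[0,0,0.3],"angular":[0,0,0],"claw":0.5},{"slide":[0,0,0.2],"angular":[0,0,0],"claw":0.5},{"slide":[0,0,0],"angular":[0,0,0],"claw":0.5}]'
```

```text
time: 23.28
tcp_pos: [0.484, 0.3231, 0.0579]
tcp_rot: [0.648, 0.761, -0.001, -0.0]
ft_force: [-0.6, -0.3, -0.9]
opening: 0.115
time: 23.87
tcp_pos: [0.4845, 0.3262, 0.0368]
tcp_rot: [0.648, 0.762, 0.002, -0.001]
ft_force: [-10.8, 4.8, 29.0]
opening: 0.059
```

```bash
python3 -m handwheel '[{"slide":[0,0,-0.3],"angular":[0,0,0],"claw":0.5},{"slide":[0,0,-1],"angular":[0,0,0],"claw":0},{"slide":[-0.15,0,0],"angular":[0,0,0],"claw":0},{"slide":[0,0,0.6],"angular":[0,0,0],"claw":0},{"slide":[0,0,0.4],"angular":[0,0,0],"claw":0},{"slide":[0,0,0.2],"angular":[0,0,0],"claw":0},{"slide":[0,0,0],"angular":[0,0,0],"claw":0}]'
python3 -m handwheel '[{"slide":[0,0,-3],"angular":[0,0,0],"claw":0},{"slide":[0,0,-4],"angular":[0,0,0],"claw":3},{"slide":[0,4,0],"angular":[0,0,0],"claw":3},{"slide":[0,4,0],"angular":[0,0,0],"claw":3},{"slide":[0,1,0],"angular":[0,0,0],"claw":3},{"slide":[0,0,0],"angular":[0,0,0],"claw":3},{"slide":[0,0,0],"angular":[0,0,0],"claw":3}]'
cat >> h.py <<'E'
def seated(fn,yc,C=None):
    """rectify rack patch at z=.035 in clip frame: print grey rows to find the rod's ends/lateral place"""
    i,c=grab("wrist",fn); ys=np.arange(-.016,.0161,.001)
    for x in(-.06,-.05,-.028,-.02,-.01,0,.01,.019,.021,.023,.025,.028,.05,.055,.06,.063,.065,.067,.07):
        z=.037 if abs(x)<.024 else .034; o=[]
        for y in ys:
            u=w2px(c,clip(yc+y,x,z)); a,b=int(round(u[1])),int(round(u[0])); o.append(int(i[a,b].mean()) if 0<=a<480 and 0<=b<640 else -1)
        print("%4.0f"%(x*1000),*o)
E
python3 - <<'E'
from h import *
seated("w13.png",.025)
E
```

```text
time: 24.45
tcp_pos: [0.4847, 0.3228, 0.0366]
tcp_rot: [0.648, 0.762, 0.0, -0.0]
ft_force: [-8.9, -1.2, 30.3]
opening: -0.005
time: 25.03
tcp_pos: [0.5723, 0.3358, 0.1028]
tcp_rot: [0.648, 0.762, -0.001, -0.001]
ft_force: [-0.5, -1.0, -0.2]
opening: 0.352
 -60 -1 -1 -1 -1 -1 -1 -1 -1 -1 -1 -1 -1 -1 -1 -1 -1 -1 -1 -1 -1 -1 -1 -1 -1 -1 -1 -1 -1 -1 -1 -1 -1 -1
 -50 96 78 79 79 76 84 161 192 189 112 134 126 107 141 157 177 191 188 165 150 137 180 156 51 40 37 30 58 64 66 64 154 196
 -28 103 101 104 103 101 102 46 46 49 46 44 45 104 135 155 163 194 193 167 159 143 63 39 41 40 37 44 74 79 74 76 70 165
 -20 173 162 154 153 187 189 190 181 102 100 75 76 71 77 80 79 85 85 77 80 77 80 88 129 197 127 68 73 78 79 77 73 188
 -10 183 184 184 184 186 174 101 111 102 98 71 85 82 80 79 81 78 79 80 80 84 85 84 85 194 140 79 78 79 76 77 80 187
   0 187 184 184 187 173 102 105 104 104 96 70 83 82 82 82 80 77 76 77 81 84 81 85 83 194 168 79 75 77 79 77 101 172
  10 179 180 178 180 168 96 103 103 101 91 66 78 80 81 79 78 76 74 75 79 81 78 78 76 147 167 69 77 79 76 75 76 177
  19 172 171 171 173 158 100 97
[... 833 characters left out ...]
4 172 173 175 172 172 173 175 174 175
  60 123 120 120 123 119 120 124 119 106 82 84 84 80 111 131 152 162 182 177 174 160 145 119 127 125 122 122 122 124 125 124 126 129
  63 131 133 137 133 134 133 130 112 75 78 76 75 70 109 130 155 163 183 178 172 160 148 124 135 136 134 137 133 131 130 129 129 128
  65 130 132 128 124 125 130 116 76 81 82 78 75 73 109 130 153 162 181 177 173 161 148 122 130 134 135 139 140 136 129 127 125 125
  67 129 131 128 128 127 133 122 101 92 89 80 79 74 75 76 132 133 133 135 133 131 128 125 126 127 134 136 135 136 130 131 132 133
  70 134 130 132 132 134 135 133 136 131 131 131 131 131 128 131 130 132 127 126 130 131 131 132 134 134 133 132 132 132 134 133 135 134
```

Rod 2 is seated in clip 3: probe 36.6 mm at 30 N, lateral offset +1 mm, parallel. On to rod 3.

Run:
```python
from h import *
togo(.455,-.065,.105,79.6)
```

```text
tool x yaw 99.2 tilt 0.22 turn rz 19.6 q6 -1.22
slide cm [-37.69 -17.92  -0.11] f [-0.4  0.  -0.9] open 0.35370310077384637 t 25.0833
```

```bash
python3 -m handwheel '[{"slide":[-3.4,-1.6,0],"angular":[0,0,0],"claw":6},{"slide":[-3.4,-1.6,0],"angular":[0,0,0],"claw":6},{"slide":[-3.4,-1.6,0],"angular":[0,0,0],"claw":6},{"slide":[-3.4,-1.6,0],"angular":[0,0,0],"claw":6},{"slide":[-3.4,-1.6,0],"angular":[0,0,0],"claw":6},{"slide":[-3.4,-1.6,0],"angular":[0,0,0],"claw":6},{"slide":[-3.4,-1.6,0],"angular":[0,0,0],"claw":6},{"slide":[-3.4,-1.6,0],"angular":[0,0,0],"claw":6},{"slide":[-3.4,-1.6,0],"angular":[0,0,0],"claw":6},{"slide":[-3.4,-1.6,0],"angular":[0,0,0],"claw":6},{"slide":[-3.4,-1.6,0],"angular":[0,0,0],"claw":6},{"slide":[0,0,0],"angular":[0,0,6.6],"claw":6},{"slide":[0,0,0],"angular":[0,0,6.5],"claw":6},{"slide":[0,0,0],"angular":[0,0,6.5],"claw":6},{"slide":[0,0,0],"angular":[0,0,0],"claw":6},{"slide":[0,0,0],"angular":[0,0,0],"claw":6}]'
python3 - <<'E'
from h import *
w,xs,ys=rodfind("w14.png"); togo(.455,-.065,.105,79.6)
g=cv2.cvtColor(w,cv2.COLOR_RGB2GRAY)
s=g[104::8,24:216:6]; print("x:",*(xs[24:216:6]*1000).round().astype(int))
for r,y in zip(s,ys[104::8]): print("%5.0f"%(y*1000)," ".join("%3d"%v for v in r))
E
```

```text
time: 26.42
tcp_pos: [0.4582, -0.0603, 0.1043]
tcp_rot: [0.767, 0.642, -0.001, -0.001]
ft_force: [-0.7, -0.6, -0.2]
opening: 0.701
tool x yaw 79.9 tilt 0.08 turn rz 0.3 q6 -1.55
slide cm [-0.53 -0.27 -0.06] f [0.1 0.9 0.3] open 0.704129342595354 t 26.4667
x: -48 -45 -42 -39 -36 -33 -30 -27 -24 -21 -18 -15 -12 -9 -6 -3 0 3 6 9 12 15 18 21 24 27 30 33 36 39 42 45
  -78 164 166 168 170 169 112 104 107 110 104 110 106 109 105 105 106 108 112 105 107 103 107 109 105  97  86  85  87  85  86  85  89
  -74 161 169 167 161 165 131 109 107 107 106 105 108 106 107 105 107 102 108 108 108 109 103 105 104 109  89  86  88  84  86  86  88
  -70 166 160 167 169 168 105 107 108 108 108 110 108 108 108 111 105 108 110 113 110 106 108 110 110  88  90  86  91  90  84  87  85
  -66 163 157 163 160 153 105 103 106 106 104 105 110 114 128 151 121  83 105 107 106 105 109 104 104  87  90  86  85  80  81  87  86
  -62 165 163 174 166 126 102 101 106 104 105 104 108 110 127 154 119  96 109 109 109 112 111 102  96  84  83  87  87  85  84  85  85
  -58 166 164 176 170 113 108 105 111 107 109 105 102 104 128 153 
[... 2181 characters left out ...]
85  86  85  86  88  88  88 129
   10 106 103 105 104 104 109 102  87  84  87  84  86  51  49  49  51  65  87  88  84  92  86  85  90  86  89  92  89  88  88  88 104
   14 100 100 113 109 105 106  86  87  86  85  87  86  50  49  47  50  60  82  85  87  86  88  88  87  90  90  90  89  85  87  86 146
   18 105 104 111 108 104 110 113 102  85  91  96 107 119 116 120 119 113  88  88  85  85  90  91  89  87  86  87  87  86  89  84 147
   22 105 108 105 111 107 106 107 108 109 104 110 110 111 135 139  98 109 109 104  87  87  88  86  86  86  87  84  85  90  93 104 149
   26 107 109 108 103 108 109 108 109 106 104 109 108 109 131 138 104 101 109 105  87  90  84  87  86  84  88  86  84  87  86  97 145
```

```bash
python3 -m handwheel '[{"slide":[-0.6,-0.2,3.5],"angular":[0,0,0.3],"claw":5},{"slide":[0,0,3.5],"angular":[0,0,0],"claw":4},{"slide":[0,0,2],"angular":[0,0,0],"claw":3},{"slide":[0,0,0.9],"angular":[0,0,0],"claw":3},{"slide":[0,0,0],"angular":[0,0,0],"claw":3},{"slide":[0,0,0],"angular":[0,0,0],"claw":1},{"slide":[0,0,0],"angular":[0,0,0],"claw":0.5},{"slide":[0,0,0],"angular":[0,0,0],"claw":0.5},{"slide":[0,0,0],"angular":[0,0,0],"claw":0.5},{"slide":[0,0,0],"angular":[0,0,0],"claw":0.5}]' 80
python3 -m handwheel '[{"slide":[0,0,-2],"angular":[0,0,0],"claw":0.5},{"slide":[0,0,-4],"angular":[0,0,0],"claw":0.5},{"slide":[0,0,-4],"angular":[0,0,0],"claw":0.5},{"slide":[0,0,-2],"angular":[0,0,0],"claw":0.5},{"slide":[0,0,0],"angular":[0,0,0],"claw":0.5}]'
python3 - <<'E'
from h import *
p=clip(-.025,.002); print(p); togo(p[0],p[1],.10,99.1)
E
```

```text
time: 27.3
tcp_pos: [0.4574, -0.0664, 0.0065]
tcp_rot: [0.77, 0.639, 0.001, 0.001]
ft_force: [1.2, 1.0, 2.4]
opening: 0.131
time: 27.72
tcp_pos: [0.4597, -0.0668, 0.1303]
tcp_rot: [0.77, 0.639, 0.003, 0.003]
ft_force: [1.8, 0.3, -0.8]
opening: 0.127
[0.49092878 0.27363097 0.03      ]
tool x yaw 79.4 tilt 0.52 turn rz -19.7 q6 -1.56
slide cm [34.04 -3.24  3.01] f [ 1.8  0.3 -0.8] open 0.12712229365430266 t 27.7167
```

```bash
python3 -m handwheel '[{"slide":[3.7,-0.3,0],"angular":[0,0,0],"claw":0.5},{"slide":[3.7,-0.3,0],"angular":[0,0,0],"claw":0.5},{"slide":[3.7,-0.3,0],"angular":[0,0,0],"claw":0.5},{"slide":[3.7,-0.3,0],"angular":[0,0,0],"claw":0.5},{"slide":[3.7,-0.3,0],"angular":[0,0,0],"claw":0.5},{"slide":[3.7,-0.3,0],"angular":[0,0,0],"claw":0.5},{"slide":[3.7,-0.3,0],"angular":[0,0,0],"claw":0.5},{"slide":[3.7,-0.3,0],"angular":[0,0,0],"claw":0.5},{"slide":[3.7,-0.3,0],"angular":[0,0,0],"claw":0.5},{"slide":[0,0,1],"angular":[0,0,-6.6],"claw":0.5},{"slide":[0,0,1],"angular":[0,0,-6.6],"claw":0.5},{"slide":[0,0,1],"angular":[0,0,-6.5],"claw":0.5},{"slide":[0,0,0],"angular":[0,0,0],"claw":0.5},{"slide":[0,0,0],"angular":[0,0,0],"claw":0.5}]' 100
python3 - <<'E'
from h import *
p=clip(-.025,.002); togo(p[0],p[1],.058,99.1); heldrod("w15.png")
E
```

```text
time: 28.88
tcp_pos: [0.4908, 0.2656, 0.0947]
tcp_rot: [0.65, 0.76, -0.001, -0.0]
ft_force: [0.4, -0.1, -0.6]
opening: 0.12
tool x yaw 98.9 tilt 0.13 turn rz -0.2 q6 -1.25
slide cm [0.8  0.15 3.67] f [ 0.4 -0.1 -0.6] open 0.11975179550923994 t 28.8833
 -66 214 213 213 213 213 215 213 215 214 216 215 215 217 214 210 105 128 154 166 187 202 191 181 163 139 185 184 183 184 184 184 183 183 183 182 181 184 182 184 183 183
 -62 224 223 223 223 223 223 222 223 187 190 190 191 191 192 193 103 139 155 166 183 201 190 179 164 140 192 189 189 190 192 190 190 191 191 191 189 190 192 192 190 193
 -58 221 219 221 220 219 218 219 219 189 186 187 186 187 184 187 121 138 154 164 184 200 191 180 164 137 153 185 186 185 184 183 185 182 185 183 183 185 186 187 186 186
 -50 33 55 81 79 69 112 111 143 135 110 111 112 108 68 70 81 138 152 163 182 199 189 180 170 142 88 81 55 36 38 41 45 37 38 75 72 143 190 189 189 190
 -40 226 121 91 93 74 143 142 144 144 144 131 111 147 190 192 163 135 152 168 178 198 186 179 170 135 159 189 188 188 189 190 112 58 80 81 75 148 190 189 189 191
 -30 216 95 90 89 83 149 136 138 137 136 135 134 202 182 183 105 131 151 167 180 194 186 180 169 149 170 184 181 182 181 182 165 64 81 79 76 137 184 184 185 185
```

```bash
python3 -m handwheel '[{"slide":[0.8,0.2,0],"angular":[0,0,-0.2],"claw":0.5},{"slide":[0,0,1.5],"angular":[0,0,0],"claw":0.5},{"slide":[0,0,1.5],"angular":[0,0,0],"claw":0.5},{"slide":[0,0,0.7],"angular":[0,0,0],"claw":0.5},{"slide":[0,0,0],"angular":[0,0,0],"claw":0.5}]' 110
python3 -m handwheel '[{"slide":[0,0,0.5],"angular":[0,0,0],"claw":0.5},{"slide":[0,0,0.5],"angular":[0,0,0],"claw":0.5},{"slide":[0,0,0.5],"angular":[0,0,0],"claw":0.5},{"slide":[0,0,0.5],"angular":[0,0,0],"claw":0.5},{"slide":[0,0,0.3],"angular":[0,0,0],"claw":0.5},{"slide":[0,0,0.2],"angular":[0,0,0],"claw":0.5},{"slide":[0,0,0],"angular":[0,0,0],"claw":0.5}]'
```

```text
time: 29.35
tcp_pos: [0.4917, 0.274, 0.0577]
tcp_rot: [0.648, 0.761, -0.001, -0.0]
ft_force: [0.0, -0.4, -0.3]
opening: 0.119
time: 29.93
tcp_pos: [0.4931, 0.2743, 0.0352]
tcp_rot: [0.648, 0.762, 0.001, 0.0]
ft_force: [-2.2, -4.9, 18.0]
opening: 0.085
```

```bash
python3 -m handwheel '[{"slide":[0,0,-0.2],"angular":[0,0,0],"claw":1},{"slide":[0,0,0],"angular":[0,0,0],"claw":3},{"slide":[0,0,0],"angular":[0,0,0],"claw":3},{"slide":[0,0,-3],"angular":[0,0,0],"claw":3},{"slide":[0,0,0],"angular":[0,0,0],"claw":0},{"slide":[0,0,0],"angular":[0,0,0],"claw":0},{"slide":[0,0,0],"angular":[0,0,0],"claw":0},{"slide":[0,0,1.5],"angular":[0,0,0],"claw":0},{"slide":[0,0,0.8],"angular":[0,0,0],"claw":0},{"slide":[0,0,0.4],"angular":[0,0,0],"claw":0},{"slide":[0,0,0.3],"angular":[0,0,0],"claw":0},{"slide":[0,0,0],"angular":[0,0,0],"claw":0}]'
```

```text
time: 30.93
tcp_pos: [0.4911, 0.2736, 0.0367]
tcp_rot: [0.648, 0.762, -0.002, -0.001]
ft_force: [-7.7, -3.9, 22.9]
opening: -0.003
```

Rod 3 is seated (36.7 mm at 23 N). Now for rod 4.

```bash
python3 -m handwheel '[{"slide":[0,0,-3],"angular":[0,0,0],"claw":0},{"slide":[0,0,-4],"angular":[0,0,0],"claw":3},{"slide":[0,4,0],"angular":[0,0,0],"claw":3},{"slide":[0,4,0],"angular":[0,0,0],"claw":3},{"slide":[0,1,0],"angular":[0,0,0],"claw":3},{"slide":[0,0,0],"angular":[0,0,0],"claw":3},{"slide":[0,0,0],"angular":[0,0,0],"claw":3}]'
python3 - <<'E'
from h import *
seated("w16.png",-.025)
t,c=grab("top","t5.png")
a=cv2.cvtColor(t,cv2.COLOR_RGB2GRAY); sat=t.max(2).astype(int)-t.min(2)
med=cv2.medianBlur(a,31).astype(int); m=((abs(a.astype(int)-med)>18)&(sat<30)).astype(np.uint8)
m[:225]=0;m[315:]=0;m[:,:262]=0;m[:,440:]=0
n,l,st,ce=cv2.connectedComponentsWithStats(cv2.morphologyEx(m,cv2.MORPH_CLOSE,np.ones((3,3),np.uint8)))
for k in range(1,n):
    if st[k,4]<60: continue
    ys,xs=np.where(l==k); r=cv2.minAreaRect(np.c_[xs,ys].astype(np.float32)); print(ce[k].round(1),st[k],r, px2w(c,*r[0],.007)+[-.002,.004,0])
togo(.472,-.163,.105,101)
E
```

```text
time: 31.52
tcp_pos: [0.5802, 0.2881, 0.1044]
tcp_rot: [0.648, 0.762, -0.001, -0.001]
ft_force: [0.1, -0.1, -0.3]
opening: 0.351
 -60 -1 -1 -1 -1 -1 -1 -1 -1 -1 -1 -1 -1 -1 -1 -1 -1 -1 -1 -1 -1 -1 -1 -1 -1 -1 -1 -1 -1 -1 -1 -1 -1 -1
 -50 97 79 78 78 80 77 97 175 183 181 183 98 104 136 153 169 186 188 168 155 125 123 76 30 39 37 26 66 66 66 64 188 181
 -28 101 103 101 101 103 103 57 55 55 56 52 63 97 134 149 167 186 194 170 156 146 89 47 55 59 56 47 71 78 78 78 76 125
 -20 105 129 117 111 181 180 182 105 100 106 104 99 92 132 150 165 185 194 171 157 144 130 182 178 181 127 71 66 78 78 76 74 163
 -10 171 173 173 175 174 175 174 167 103 96 64 82 79 80 78 78 77 78 75 79 82 80 77 70 182 140 91 76 79 80 78 74 167
   0 204 205 205 202 105 100 102 105 101 127 205 204 203 201 200 194 198 203 207 207 203 203 204 208 188 150 83 76 80 79 79 80 154
  10 200 199 200 201 178 127 127 103 101 116 189 194 193 190 189 187 191 195 197 200 197 196 195 200 186 177 83 80 78 78 75 76 155
  19 188 182 189 195 156 95 97 97 98 99 60 81 81 79 80 78 77 78 78 79 80 79 78 78 123 159 79 76 78 82 80 76 159
  21 186 
[... 1310 characters left out ...]
1 112 76 78 76 83 87 98 129 140 159 173 174 170 159 139 134 132 133 131 133 133 132 129 132 131 127
[386.6 263.4] [379 237  16  54 317] ((386.59197998046875, 263.7560119628906), (53.933963775634766, 8.407615661621094), 79.69515228271484) [ 0.47097025 -0.16069755  0.007     ]
[345.8 259.1] [337 247  14  22  83] ((345.6286315917969, 259.2207336425781), (7.6230788230896, 23.701641082763672), 28.810794830322266) [ 0.4798828 -0.0620506  0.007    ]
[307.  303.2] [293 279  36  36 230] ((310.5, 296.5), (35.0, 35.0), 90.0) [0.38901407 0.01990089 0.007     ]
tool x yaw 99.3 tilt 0.21 turn rz -1.7 q6 -1.29
slide cm [-4.278e+01 -1.782e+01  4.000e-02] f [-0.3  0.5  0.4] open 0.35101586965792103 t 31.6167
```

```bash
python3 -m handwheel '[{"slide":[-3.6,-1.5,0],"angular":[0,0,0],"claw":6},{"slide":[-3.6,-1.5,0],"angular":[0,0,0],"claw":6},{"slide":[-3.6,-1.5,0],"angular":[0,0,0],"claw":6},{"slide":[-3.6,-1.5,0],"angular":[0,0,0],"claw":6},{"slide":[-3.6,-1.5,0],"angular":[0,0,0],"claw":6},{"slide":[-3.6,-1.5,0],"angular":[0,0,0],"claw":6},{"slide":[-3.6,-1.5,0],"angular":[0,0,0],"claw":6},{"slide":[-3.6,-1.5,0],"angular":[0,0,0],"claw":6},{"slide":[-3.6,-1.5,0],"angular":[0,0,0],"claw":6},{"slide":[-3.6,-1.5,0],"angular":[0,0,0],"claw":6},{"slide":[-3.6,-1.5,0],"angular":[0,0,0],"claw":6},{"slide":[-3.2,-1.4,0],"angular":[0,0,-1.7],"claw":6},{"slide":[0,0,0],"angular":[0,0,0],"claw":6},{"slide":[0,0,0],"angular":[0,0,0],"claw":6}]'
python3 - <<'E'
from h import *
c=load("w16.png");i=cv2.imread("pics/w16.png")
print([(k,int(i[tuple(np.round(w2px(c,clip(-.024,k/1000,.033))).astype(int)[::-1])].mean())) for k in range(62,84,2)])
w,xs,ys=rodfind("w17.png"); togo(.471,-.161,.105,101)
g=cv2.cvtColor(w,cv2.COLOR_RGB2GRAY)
s=g[104::8,24:216:6]; print("x:",*(xs[24:216:6]*1000).round().astype(int))
for r,y in zip(s,ys[104::8]): print("%5.0f"%(y*1000)," ".join("%3d"%v for v in r))
E
```

```text
time: 32.78
tcp_pos: [0.4715, -0.1633, 0.1054]
tcp_rot: [0.638, 0.77, -0.0, -0.001]
ft_force: [-0.3, -0.6, 0.6]
opening: 0.708
[(62, 178), (64, 179), (66, 177), (68, 178), (70, 173), (72, 130), (74, 133), (76, 130), (78, 132), (80, 135), (82, 131)]
tool x yaw 100.9 tilt 0.09 turn rz -0.1 q6 -2.12
slide cm [ 0.15 -0.07  0.04] f [0.3 0.9 0. ] open 0.7070482076042013 t 32.8333
x: -48 -45 -42 -39 -36 -33 -30 -27 -24 -21 -18 -15 -12 -9 -6 -3 0 3 6 9 12 15 18 21 24 27 30 33 36 39 42 45
  -78 109 110 109 109 110 109 107 111 114 117 113 121 159 174 175 171 172 163 169 170 159 166 166 166 164 176 170 166 170 165 167 171
  -74 111 113 109 109 105 111 110 113 113 110 112 111 111 103 145 173 173 174 165 160 168 169 167 166 167 170 178 162 169 174 169 169
  -70 111 112 110 101 113 111 107 109 109 112 112 111 109 109 115 111 157 163 165 168 168 164 167 163 167 166 165 173 168 169 165 169
  -66 108 110 108 104 109 108 111 111 111 104 108 108 109 112 108 107 105 107 103 167 166 163 172 168 164 163 166 163 165 163 169 161
  -62 109 108 110 114 112 112 112 110 110 113 110 111 110 107 131 161 127  93 1
[... 2302 characters left out ...]
90  92  89  88  86  93  90  88
   10 113 117 113 112 108  94  89  92  86  90  88  86  86  95 103  99 103  96  96  94  90  88  90  92  89  91  90  90  87  87  91  92
   14 109 111 109 112 116  92  91  92  93  91  89  89  91  83  54  51  52  52  73  93  89  89  95  91  91  89  86  90  91  91  91  91
   18 106 108 114 114 111  90  89  93  89  92  91  93  90  87  53  53  55  56  75  93  93  94  91  85  90  93  92  94  91  90  90  92
   22 113 112 112 111 109  92  89  89  90  92  92  88  95  99 113 105 102  99 100  86  90  90  90  91  91  90  91  92  92  94  93  92
   26 109 109 112 113 117  88  92  93  88  92 102 101 114 106  89 112 120  96  92  90  90  92  92  96  92  93  94  91  95  91  87  93
```

```bash
python3 -m handwheel '[{"slide":[-0.1,0.1,3.5],"angular":[0,0,0],"claw":5},{"slide":[0,0,3.5],"angular":[0,0,0],"claw":4},{"slide":[0,0,2],"angular":[0,0,0],"claw":3},{"slide":[0,0,1],"angular":[0,0,0],"claw":3},{"slide":[0,0,0],"angular":[0,0,0],"claw":3},{"slide":[0,0,0],"angular":[0,0,0],"claw":1},{"slide":[0,0,0],"angular":[0,0,0],"claw":0.5},{"slide":[0,0,0],"angular":[0,0,0],"claw":0.5},{"slide":[0,0,0],"angular":[0,0,0],"claw":0.5},{"slide":[0,0,0],"angular":[0,0,0],"claw":0.5}]' 80
python3 -m handwheel '[{"slide":[0,0,-2],"angular":[0,0,0],"claw":0.5},{"slide":[0,0,-4],"angular":[0,0,0],"claw":0.5},{"slide":[0,0,-4],"angular":[0,0,0],"claw":0.5},{"slide":[0,0,-2],"angular":[0,0,0],"claw":0.5},{"slide":[0,0,0],"angular":[0,0,0],"claw":0.5}]'
python3 - <<'E'
from h import *
p=clip(-.075,0); print(p); togo(p[0],p[1],.10,99.1)
E
```

```text
time: 33.67
tcp_pos: [0.4751, -0.1636, 0.0066]
tcp_rot: [0.636, 0.771, 0.0, 0.001]
ft_force: [-0.2, -1.1, 0.5]
opening: 0.126
time: 34.08
tcp_pos: [0.4775, -0.1646, 0.1306]
tcp_rot: [0.636, 0.771, 0.002, 0.004]
ft_force: [0.1, -0.2, -0.7]
opening: 0.13
[0.49686186 0.22394396 0.03      ]
tool x yaw 100.9 tilt 0.53 turn rz 1.8 q6 -2.12
slide cm [37.79  9.25  2.96] f [ 0.1 -0.2 -0.7] open 0.13035420567847358 t 34.0833
```

```bash
python3 -m handwheel '[{"slide":[3.7,0.9,0],"angular":[0,0,0],"claw":0.5},{"slide":[3.7,0.9,0],"angular":[0,0,0],"claw":0.5},{"slide":[3.7,0.9,0],"angular":[0,0,0],"claw":0.5},{"slide":[3.7,0.9,0],"angular":[0,0,0],"claw":0.5},{"slide":[3.7,0.9,0],"angular":[0,0,0],"claw":0.5},{"slide":[3.7,0.9,0],"angular":[0,0,0],"claw":0.5},{"slide":[3.7,0.9,0],"angular":[0,0,0],"claw":0.5},{"slide":[3.7,0.9,0],"angular":[0,0,0],"claw":0.5},{"slide":[3.7,0.9,0],"angular":[0,0,0],"claw":0.5},{"slide":[3.7,0.9,0],"angular":[0,0,0],"claw":0.5},{"slide":[0,0,1.5],"angular":[0,0,1.8],"claw":0.5},{"slide":[0,0,1.5],"angular":[0,0,0],"claw":0.5},{"slide":[0,0,0],"angular":[0,0,0],"claw":0.5},{"slide":[0,0,0],"angular":[0,0,0],"claw":0.5}]' 100
python3 - <<'E'
from h import *
p=clip(-.075,0); togo(p[0],p[1],.058,99.1); heldrod("w18.png")
c=load("w18.png");i=cv2.imread("pics/w18.png"); s=status.observe(); M=R.from_quat(s["tcp_rot"]).as_matrix()
print([(k,int(i[tuple(np.round(w2px(c,s["tcp_pos"]-M[:,1]*k/1000)).astype(int)[::-1])].mean())) for k in range(58,80,1)])
E
```

```text
time: 35.25
tcp_pos: [0.4914, 0.2166, 0.0946]
tcp_rot: [0.648, 0.761, -0.001, -0.001]
ft_force: [-0.6, -0.0, -0.6]
opening: 0.121
tool x yaw 99.2 tilt 0.17 turn rz 0.1 q6 -1.34
slide cm [0.64 0.67 3.66] f [-0.6 -0.  -0.6] open 0.1213206480937758 t 35.25
 -66 160 159 159 161 164 155 152 156 161 169 167 159 158 162 163 146 130 150 171 180 206 199 183 173 142 131 141 135 141 140 145 143 141 148 141 141 144 139 141 143 144
 -62 157 155 159 158 159 159 155 154 159 161 163 161 150 205 179 106 129 150 168 180 206 198 183 174 141 148 177 178 176 174 174 176 175 172 172 169 168 171 170 167 191
 -58 164 157 158 158 156 163 163 159 156 163 172 165 134 227 211 111 128 149 167 179 204 196 183 173 154 179 206 204 206 204 206 206 203 203 203 204 204 205 204 203 203
 -50 159 157 156 162 158 98 102 105 110 110 132 168 194 234 231 128 124 157 169 178 203 194 182 172 156 72 67 67 70 72 35 36 44 79 81 112 203 198 199 198 195
 -40 161 159 160 165 165 166 103 102 104 106 105 103 72 71 66 74 122 153 167 175 200 193 187 173 155 120 102 41 34 41 41 42 43 65 72 87 199 194 168 114 117
 -30 165 163 168 166 166 106 110 111 108 104 102 99 162 227 226 172 112 152 166 175 197 190 183 173 152 139 197 195 193 196 174 102 71 81 79 79 200 194 195 194 191
[(58, 204), (59, 206), (60, 204), (61, 203), (62, 206), (63, 206), (64, 207), (65, 206), (66, 206), (67, 208), (68, 157), (69, 160), (70, 156), (71, 157), (72, 156), (73, 153), (74, 153), (75, 157), (76, 161), (77, 151), (78, 141), (79, 141)]
```

```bash
python3 -m handwheel '[{"slide":[0.6,0.75,0],"angular":[0,0,0],"claw":0.5},{"slide":[0,0,1.5],"angular":[0,0,0],"claw":0.5},{"slide":[0,0,1.5],"angular":[0,0,0],"claw":0.5},{"slide":[0,0,0.7],"angular":[0,0,0],"claw":0.5},{"slide":[0,0,0],"angular":[0,0,0],"claw":0.5}]' 110
python3 -m handwheel '[{"slide":[0,0,0.5],"angular":[0,0,0],"claw":0.5},{"slide":[0,0,0.5],"angular":[0,0,0],"claw":0.5},{"slide":[0,0,0.5],"angular":[0,0,0],"claw":0.5},{"slide":[0,0,0.5],"angular":[0,0,0],"claw":0.5},{"slide":[0,0,0.3],"angular":[0,0,0],"claw":0.5},{"slide":[0,0,0.2],"angular":[0,0,0],"claw":0.5},{"slide":[0,0,0],"angular":[0,0,0],"claw":0.5}]'
```

```text
time: 35.72
tcp_pos: [0.4988, 0.2238, 0.0579]
tcp_rot: [0.649, 0.761, -0.001, -0.0]
ft_force: [-0.3, -0.2, 0.3]
opening: 0.118
time: 36.3
tcp_pos: [0.4992, 0.2244, 0.0333]
tcp_rot: [0.649, 0.761, 0.0, -0.0]
ft_force: [2.5, 2.3, -5.9]
opening: 0.112
```

```bash
python3 -m handwheel '[{"slide":[0,0,0],"angular":[0,0,0],"claw":1},{"slide":[0,0,0],"angular":[0,0,0],"claw":3},{"slide":[0,0,0],"angular":[0,0,0],"claw":3},{"slide":[0,0,-3],"angular":[0,0,0],"claw":3},{"slide":[0,0,0],"angular":[0,0,0],"claw":0},{"slide":[0,0,0],"angular":[0,0,0],"claw":0},{"slide":[0,0,0],"angular":[0,0,0],"claw":0},{"slide":[0,0,1.5],"angular":[0,0,0],"claw":0},{"slide":[0,0,0.6],"angular":[0,0,0],"claw":0},{"slide":[0,0,0.4],"angular":[0,0,0],"claw":0},{"slide":[0,0,0.3],"angular":[0,0,0],"claw":0},{"slide":[0,0,0],"angular":[0,0,0],"claw":0}]'
python3 -m handwheel '[{"slide":[0,0,-3],"angular":[0,0,0],"claw":0},{"slide":[0,0,-4],"angular":[0,0,0],"claw":3},{"slide":[0,4,0],"angular":[0,0,0],"claw":3},{"slide":[0,4,0],"angular":[0,0,0],"claw":3},{"slide":[0,1,0],"angular":[0,0,0],"claw":3},{"slide":[0,0,0],"angular":[0,0,0],"claw":3},{"slide":[0,0,0],"angular":[0,0,0],"claw":3}]'
python3 - <<'E'
from h import *
seated("w19.png",-.075)
c=load("w19.png");i=cv2.imread("pics/w19.png")
for yc in(-.074,-.024,.026,.076):
  o=[]
  for k in range(56,84,2):
    u=np.round(w2px(c,clip(yc,k/1000,.033))).astype(int)[::-1]; o.append((k,int(i[tuple(u)].mean())))
  print(yc,o)
E
```

```text
time: 37.3
tcp_pos: [0.498, 0.2231, 0.0367]
tcp_rot: [0.648, 0.761, -0.002, -0.0]
ft_force: [-6.1, -8.3, 21.7]
opening: -0.001
time: 37.88
tcp_pos: [0.587, 0.238, 0.1046]
tcp_rot: [0.649, 0.761, -0.001, -0.001]
ft_force: [0.6, -0.1, -0.4]
opening: 0.35
 -60 -1 -1 -1 -1 -1 -1 -1 -1 -1 -1 -1 -1 -1 -1 -1 -1 -1 -1 -1 -1 -1 -1 -1 -1 -1 -1 -1 -1 -1 -1 -1 -1 -1
 -50 93 82 84 84 80 76 83 192 228 192 125 123 148 163 168 199 183 166 147 128 188 169 55 36 35 32 32 51 68 66 72 133 191
 -28 144 143 145 143 144 146 144 143 115 115 95 119 145 160 166 199 185 168 161 136 108 114 114 109 169 193 135 73 79 82 81 73 185
 -20 144 149 225 223 224 225 228 171 145 146 136 114 145 159 166 202 186 170 161 131 179 193 193 192 194 116 86 79 78 79 76 78 187
 -10 223 218 217 218 219 213 141 143 118 89 84 83 83 84 82 80 83 81 87 85 82 80 117 191 189 153 87 81 80 82 81 83 169
   0 216 217 215 206 140 141 141 143 109 82 95 94 78 76 77 76 77 79 79 79 78 77 110 187 188 156 76 79 82 80 79 78 170
  10 215 213 213 216 140 136 139 139 160 206 206 204 202 200 200 200 205 207 208 204 204 207 207 181 183 156 73 80 82 80 80 
[... 1520 characters left out ...]
31 131 133 139 139 141 139 138 135 136 132 133 134 133
-0.074 [(56, 176), (58, 174), (60, 176), (62, 175), (64, 174), (66, 173), (68, 175), (70, 140), (72, 131), (74, 130), (76, 134), (78, 136), (80, 133), (82, 133)]
-0.024 [(56, 177), (58, 177), (60, 179), (62, 178), (64, 180), (66, 180), (68, 174), (70, 172), (72, 141), (74, 145), (76, 144), (78, 128), (80, 126), (82, 131)]
0.026 [(56, 179), (58, 181), (60, 182), (62, 179), (64, 181), (66, 173), (68, 133), (70, 138), (72, 129), (74, 139), (76, 135), (78, 133), (80, 138), (82, 131)]
0.076 [(56, 193), (58, 197), (60, 190), (62, 195), (64, 189), (66, 184), (68, 152), (70, 150), (72, 153), (74, 157), (76, 160), (78, 158), (80, 154), (82, 156)]
```

All four rods probe at home height, with lengthwise offsets of +2 to +6 mm. As a final check I'll see whether the blade, caps or bystanders changed between the earlier top picture and now.

Run:
```python
from h import *
t,_=grab("top","t6.png"); 
o=cv2.cvtColor(cv2.imread("pics/top0.png"),cv2.COLOR_BGR2RGB); b=cv2.cvtColor(cv2.imread("pics/t1.png"),cv2.COLOR_BGR2RGB)
def sh(n,r,ref):
    y0,y1,x0,x1=r; A=cv2.Canny(ref[y0:y1,x0:x1],60,150).astype(np.float32);B=cv2.Canny(t[y0:y1,x0:x1],60,150).astype(np.float32)
    print(n,cv2.phaseCorrelate(cv2.GaussianBlur(A,(0,0),1.5),cv2.GaussianBlur(B,(0,0),1.5),cv2.createHanningWindow((x1-x0,y1-y0),cv2.CV_32F)))
sh("blade",(165,212,235,305),b)
for n,r in dict(jar=(195,225,305,337),tape=(168,203,413,448),gauze=(148,197,175,223),tubes=(200,285,440,490)).items(): sh(n,r,o)
s=status.observe(); print(s["time"],s["tcp_pos"],s["ft_force"])
```

```text
blade ((36.0, 24.0), 0.0)
jar ((-0.07703714674191886, 0.11840314140675545), 0.6658664792776108)
tape ((-0.07781265519975022, 0.009927702991141985), 0.9985656223179381)
gauze ((-0.05935024595657623, -0.9878339356078492), 0.21111847559611002)
tubes ((-0.66313152444026, 0.440252187109742), 0.8170417488945855)
37.9833 [0.58576351 0.23786325 0.10446571] [-0.6881494  -0.08124557  0.09029137]
```

The arm hides the blade from the top camera, so I'll move it aside and repeat the check.

```bash
python3 -m handwheel '[{"slide":[0,0,-4],"angular":[0,0,0],"claw":3},{"slide":[0,0,-4],"angular":[0,0,0],"claw":3},{"slide":[3,-4,0],"angular":[0,0,0],"claw":3},{"slide":[3,-4,0],"angular":[0,0,0],"claw":3},{"slide":[3,-4,0],"angular":[0,0,0],"claw":3},{"slide":[3,-4,0],"angular":[0,0,0],"claw":3},{"slide":[3,-2,0],"angular":[0,0,0],"claw":3},{"slide":[0,0,0],"angular":[0,0,0],"claw":3},{"slide":[0,0,0],"angular":[0,0,0],"claw":3}]'
python3 - <<'E'
from h import *
t,_=grab("top","t7.png"); g=lambda n:cv2.cvtColor(cv2.imread("pics/"+n),cv2.COLOR_BGR2GRAY)
T=g("t7.png"); 
for n,ref,(y0,y1,x0,x1) in(("blade","t1.png",(168,210,238,300)),("blade_t3","t3.png",(168,210,238,300)),("gauze","top0.png",(152,195,178,220))):
    P=g(ref)[y0:y1,x0:x1]; r=cv2.matchTemplate(T[y0-8:y1+8,x0-8:x1+8],P,cv2.TM_CCOEFF_NORMED); _,v,_,l=cv2.minMaxLoc(r); print(n,l[0]-8,l[1]-8,v, np.abs(T[y0:y1,x0:x1].astype(int)-P).mean())
E
```

```text
time: 38.73
tcp_pos: [0.4132, 0.3428, 0.1854]
tcp_rot: [0.647, 0.763, -0.001, -0.0]
ft_force: [-0.3, 0.2, 0.7]
opening: 0.353
blade 2 8 0.24122105538845062 33.5184331797235
blade_t3 0 0 0.8690731525421143 9.51689708141321
gauze 0 0 0.9991804957389832 3.4767441860465116
```

Run:
```python
from h import *
for n in("t3.png","t7.png"):
    i=cv2.imread("pics/"+n,0); c=load(n); p=i[168:210,238:300]; print(n)
    w=[]
    for x in np.arange(-.06,.061,.004):
        u=[px for y in(-.024,-.018,-.012,-.006,0,.006,.012,.018,.024) for px in [w2px(c,[.6549-.277*x-.961*y+.002,.1266-.004+.961*x-.277*y,.02])]]
        w.append([int(i[int(round(v[1])),int(round(v[0]))]) for v in u])
    print("\n".join(" ".join("%3d"%q for q in r) for r in np.array(w).T))
```

```text
t3.png
181 166 200 164 200 192 166 201 163 188 190 162 201 190 196 190 162 200 190 196 190 166 200 189 123 191 164 201 188 121 190
186 196 198 197 196 197 184 163 165 158 157 160 158 163 160 160 159 158 163 162 158 160 160 163 190 198 197 195 196 195 197
197 198 190 197 172 177 176 174 179 176 166 175 177 177 178 168 177 175 177 175 174 176 174 175 175 175 173 174 183 195 196
186 164 187 199 163 174 174 174 175 176 138 126 124 126 126 128 126 126 128 124 124 173 175 176 175 174 178 177 194 197 162
198 198 192 196 167 169 175 172 174 176 139 126 127 129 129 127 128 127 128 129 127 168 172 173 196 204 129 197 179 198 164
189 194 197 197 191 174 174 174 174 175 146 119  60  42  66  47  78  57  42  62  42 170 175 178 183 144 151 192 197 199 153
185 195 192 193 174 176 178 177 176 178 175 181 183 179 183 178 181 183 179 184 174 177 180 176 173 173 174 174 185 165 154
197 198 193 198 168 183 186 139 184 185 184 182 142 185 186 185 182 141 186 186 185 188 143 186 185 186 189 134 159 154 155
186 196 164 151 197 199 174 182 169 187 181 186 183 158 188 184 185 181 161 186 182 186 182 180 200 1
[... 445 characters left out ...]
 119 123 122 125 121 122 123 123 123 123 168 172 170 172 169 174 173 190 193 192
195 195 188 191 161 165 171 171 170 170 134 122 125 126 123 126 125 123 126 126 123 167 168 170 192 198 126 194 175 192 191
185 191 192 193 187 170 171 169 171 172 143 114  52  42  57  44  78  56  44  60  41 166 172 171 178 140 148 191 191 192 191
181 191 189 192 172 171 173 174 174 176 171 177 179 174 180 172 177 180 176 180 172 174 176 172 170 170 172 171 179 192 192
194 195 187 193 166 179 183 136 182 180 180 177 138 181 183 182 178 137 183 184 182 183 137 182 183 182 183 131 190 193 192
183 195 160 146 194 195 172 178 164 182 177 182 180 154 183 178 182 178 158 181 179 180 178 176 195 197 193 193 194 191 192
```

The blade hasn't moved: both patches are identical apart from shadow. Handing in.

```bash
python3 -c "
from workcell import job
print(job.close_job())"
```

```text
the job is handed in; nothing more can be done
None
```

I handed in the job at about 39 s on the robot clock with every step done. No verdict was reported, so success rests on the checks below.

- **Caps:** There were three tubes. Each cap was pressed to its stop, with the top at about 84.3 mm and a 23–24 N reaction.
- **Blade:** It lies flat in the block, rib up, with the pin in the notch about 37 mm from the blade's centre. The last top view shows it has not moved since.
- **Rods:** All four steel rods are in clips 1–4. Pressing each grip from above gave a height of 36.6–37.0 mm, against 37 mm when fully home. They sit within about 2 mm sideways and +2 to +6 mm lengthwise; the limits are 4 mm and 10 mm.
- **Left alone:** The jar, tape and gauze are where they started, and I did not touch the coloured look-alikes. The arm ended open and clear of everything.

**What went wrong or disagreed**
- Rod 2 was knocked about 4 cm aside during the run; I located it again and seated it.
- Rods 1–3 slipped in the pads as they snapped in. Rod 1 took a 66 N push at that point, below the 120 N wrist limit.
- A first image check on the blade failed because the arm blocked the view. I repeated it with the arm moved aside.
- One gauze check suggested a 1-pixel shift, but with low confidence. A clearer match showed no movement.
- The tubes check showed a shift of less than 1 pixel, roughly what pressing the caps down would give.

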